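# Lock a phone away in the phone rack

## Task

Lock the phone away before the meeting: lift it from the charging stand, keep it upright, and stand it on its long edge in the middle of the rack's free slot, right down on the slot's floor. Once it stands there, swing the rack's bar over both phones until it is fully home with the staple poking through its plate, then drop the red pin down through the staple's loop until its head rests on the staple, and let go. Leave the other phone where it is.

Things in the scene. Friction and masses are not known exactly. Their poses are not given: they have to be found in the camera images.
- rack: grey phone rack, fixed; base 190 (x) x 300 (y) x 12 mm. Origin: on the desk under the base's middle; z up, robot on the -x side. Phone slots between black walls along x: at y = +45 mm (holds a phone) and y = -10 mm (free). Hinge post of the swing bar at y = +90 mm. Staple block at y = -100 mm: x +8 to +38 mm, 90 mm wide, top at z = 115 mm.
- slot (a point): the free slot: middle of its floor (12 mm above the desk); axes as the rack's. Slot 13 mm wide (y), 120 mm long (x), open at top and ends; walls 5 mm thick, 40 mm high.
- hinge (a point): on the vertical axis of the swing bar's hinge post, at the height of the bar's top (104 mm above the desk); axes as the rack's.
- hasp (a joint): steel swing bar (hasp) on the hinge post, rad. 0 = fully home at a hard stop, bar along rack -y over both slots. Grows as it opens, clockwise seen from above (at 1.57 the bar points to rack -x); starts at 1.2 to 1.7, limit 1.9. Friction only, about 3 N at the knob: stays where left. More than 0.03 short of home, its plate covers part of the loop and stops the pin.
- hasp_plate (a point): centre of the slotted plate on the bar's free end, 190 mm from the hinge axis, 97 mm above the desk: 80 mm wide, 4 mm thick, 77 to 113 mm above the desk. Home, it stands in front of the staple block and the brass tongue pokes through its slot toward rack -x. The bar itself spans 90 to 104 mm above the desk, 6 mm above a seated phone.
- hasp_knob (a point): middle of the black upright knob on the bar: round, 16 mm diameter, 104 to 144 mm above the desk, 115 mm from the hinge axis. Take or push it from above.
- staple (a point): nominal middle of the staple's loop, on the top face of its brass tongue, 102 mm above the desk; axes as the rack's. Loop: 14 x 14 mm vertical through hole. The tongue (46 mm wide along y, 10 mm thick) is adjustable: it sits anywhere within 11 mm either way along rack y of this point, which does not follow it. Look for the loop or feel for it with the pin's tip.
- tongue_root (a point): where the brass tongue leaves the face of the staple block (nominal middle, top face height 102 mm). The tongue sticks out 33 mm from here to rack -x and holds its sideways place against 15 N. The bar's plate, when home, ends 3.5 mm short of the loop's edge and stands 11 mm above the tongue.
- phone: the phone to lock away, 150 x 72 x 9 mm, 0.15 to 0.23 kg, standing on its long edge in the charging stand. Origin: centre of its back face; x along its length, y up across its width (origin 36 mm above the lower edge), z through its thickness (its middle is 4.5 mm along z from the origin).
- stand: white charging stand, fixed, base 130 x 90 x 10 mm. Origin: on the desk under its middle. The phone stands along its x axis between two walls 13 mm apart whose tops are 35 mm above the desk.
- other_phone: a second phone, alike, that already stands in the rack's other slot; leave it there. Same frame as the phone.
- pin: retaining pin, 60 g: round red head 18 mm in diameter, 50 mm long, on a steel shank 10 mm in diameter, 70 mm long, its last 8 mm tapering to an 8 mm tip. Origin on the axis at the shoulder between head and shank; +z toward the head's end (tip at z = -70 mm). It starts in the holder, leaning 30 degrees, head toward the holder's -x; draw it out along its axis.
- scanner_on_stand: black barcode scanner on a bent stand, fixed, between the rack and the two holders: 205 x 118 mm, 278 mm high; origin on the desk under its foot. Not part of the job: pass over or round it.
- holder: pin holder, fixed: dark foot 100 x 70 x 12 mm with a blue square tube, 46 mm deep, 13 mm inside, leaning 30 degrees to the holder's -x. Origin: on the desk; the tube's mouth is at x = -20, z = 90 mm.

How it is judged:
By the outcome, as a careful person would: the job done as asked, in the order asked, and still so for the second after the job is handed in, with the robot touching nothing.
It also fails if it takes over 72 s, if anything falls off the work surface, if the arm or the gripper's body presses on something with over 40 N, if the wrist force passes 120 N, or if a joint passes its speed limit or range.

## Robot

A 7-joint arm with a two-finger parallel gripper is mounted at the origin on the work surface; the furniture and walls round the work are solid. World frame = base frame: x ahead of the robot, y to its left, z up, the work surface at z = 0. Lengths are in m, angles in rad, forces in N, time in s.
With the tool pointing down it reaches from about 0.425 to 0.8 m from the base axis. Payload 8.3 kg.
Tool frame: the origin (TCP) lies midway between the tips of the shut fingers; the grasp point (between the pads) lies 19 mm behind it; z points along the fingers, y is the line along which they close (so a half turn about z gives the same grasp; the last joint's range is limited). The gripper opens to 85 mm and grips with 20 to 120 N. Pads are 22 mm wide; open, the fingers measure 114 mm over their backs; the gripper's body (76 mm by 85 mm) begins 54 mm behind the grasp point. The pads swing forward as they close: fully open they stand 13 mm farther back than shut.
Start: joints at [-1.362, 0.383, 0.016, 1.37, -0.006, 1.388, -0.046], TCP at [0.168, 0.602, 0.231] pointing down, gripper open.
Joint ranges: [-2.95, 2.95], [-0.25, 2.06], [-1.52, 1.56], [0.18, 2.33], [-1.44, 4.58], [0.02, 2.06], [-3.01, 3.01]. Speed limits (rad/s): [2.39, 2.39, 3.01, 3.01, 3.14, 3.14, 3.14].

## Interface

Orientations are given as a unit quaternion [x, y, z, w].
In Python, from station import arm gives the robot as it stands.
- The arm moves only by the tool nudge_tcp, called after "Request:" by a JSON object that holds its "op" and its "data". Schema: {"type":"object","properties":{"moves":{"type":"array","items":{"type":"array","prefixItems":[{"type":"array","items":{"type":"number"},"minItems":3,"maxItems":3},{"type":"array","items":{"type":"number"},"minItems":3,"maxItems":3}],"minItems":2,"maxItems":2},"minItems":1,"maxItems":20},"finger_gap":{"type":"number"},"only":{"type":"string"},"quiet":{"type":"boolean"},"lines":{"type":"string"}},"required":["moves"],"additionalProperties":false}. moves is a list of rows, 1 to 20 of them, each written [[dx, dy, dz], [rx, ry, rz]]: dx, dy, dz in m, then a rotation vector rx, ry, rz in rad; each row is the pose to reach, as a shift and turn from the pose commanded when the call began, along the tool's axes at that moment; what a row does not reach only later rows make up. A row lasts 1/12 s, in which the tool goes at most 0.0417 m and 0.125 rad, less where a joint would pass 70% of its speed; a pose out of reach is approached as far as the arm can. finger_gap is the opening from 0.0 (shut) to 1.0 (fully open), set as the call begins (left out keeps the last). The fingers move at their own pace and stop on an object; the grip force is fixed at half the most. Time passes only in rows, so rows that do not move let the fingers close. The tool returns the time, the measured TCP pose, the force, the opening and the grip force at its end. only (a regular expression) keeps the lines of the reply that match it, lines (a string "A,B") keeps lines A to B, and quiet returns only ok. Input that does not fit is refused with a message, and nothing moves.
- arm.get_obs(): the state, without advancing time (a new reading comes with each control period).
- arm.grab_frame(name): name is "side" or "top" or "wrist"; returns the picture (384x512x3 uint8, red, green, blue); there is no depth.
- arm.camera_model(name): a dict with "fov_y" (degrees; the focal length in pixels is half the picture's height over the tangent of half this angle, whatever the lens; pixels are square), "cx", "cy" (the principal point, pixels), "cam_to_world" (4x4, takes a point from camera to world coordinates); the wrist camera has in their place "mount" (4x4, takes a point from camera to tool coordinates, whose origin is the TCP and whose axes are the flange's). Camera axes: x right, y down, z forward; pixel columns grow to the right and rows downward; lengths in m; the calibration is good to about 2 mm. A picture is of the moment at which its call begins: read the wrist's pose just before it. camera_model takes no time and is no camera call.
- arm.close_job(): hands the job in; it is judged then, once.
The state is a dict: "time_s": time; "q": joint angles; "dq": joint speeds; "tau": joint torques, N m; "tcp_pos": TCP position; "eef_rot": TCP orientation; "force": force on the tool from outside, world axes, zero at the start; "ft_torque": the same for the moment, N m; "width": opening from 0.0 (shut) to 1.0 (fully open); "finger_force": force on a finger pad.
Only numpy, scipy, OpenCV 4.12 (cv2) and the standard library are available. Lean on these libraries where they do the work, as an engineer would, in place of code of your own. Each camera call takes 0.05 s, during which the arm holds its last target. There are 200 camera calls.

## Working session

There is one attempt and no reset: what is moved stays moved. The work goes in short steps, Python scripts to look and compute and a tool call to move; the robot and the scene stay as the last step left them, time stands still between calls to the robot, and variables do not carry over. Pictures are saved under pics/ and viewed, at most 11 in all, crops included, and the job is handed in when it is done.

```bash
ls; mkdir -p pics
```

Create h.py:
```python
import numpy as np, cv2
from station import arm
from scipy.spatial.transform import Rotation as R
def T():
    o=arm.get_obs(); M=np.eye(4); M[:3,:3]=R.from_quat(o["eef_rot"]).as_matrix(); M[:3,3]=o["tcp_pos"]; return M
def cam(n):
    c=arm.camera_model(n); M=c["cam_to_world"] if "cam_to_world" in c else T()@np.array(c["mount"])
    return np.array(M),192/np.tan(np.radians(c["fov_y"])/2),c["cx"],c["cy"]
def ray(c,u,v):
    M,f,cx,cy=c; d=M[:3,:3]@np.array([(u-cx)/f,(v-cy)/f,1.]); return M[:3,3],d
def onz(c,u,v,z):
    o,d=ray(c,u,v); return o+d*(z-o[2])/d[2]
def tri(*obs):
    A=np.zeros((3,3));b=np.zeros(3);rs=[]
    for c,u,v in obs:
        o,d=ray(c,u,v);d=d/np.linalg.norm(d);P=np.eye(3)-np.outer(d,d);A+=P;b+=P@o;rs.append((o,P))
    p=np.linalg.solve(A,b); return p,[np.linalg.norm(P@(p-o)) for o,P in rs]
def proj(c,p):
    M,f,cx,cy=c; q=M[:3,:3].T@(np.array(p)-M[:3,3]); return np.array([f*q[0]/q[2]+cx,f*q[1]/q[2]+cy])
def snap(n,f):
    c=cam(n); im=arm.grab_frame(n)[:,:,::-1].copy(); cv2.imwrite("pics/"+f+".png",im); np.save("pics/"+f+".npy",np.array(list(c),dtype=object),allow_pickle=True); return c,im
def load(f):
    return tuple(np.load("pics/"+f+".npy",allow_pickle=True)),cv2.imread("pics/"+f+".png")
```

Run:
```python
from h import *
np.set_printoptions(precision=4,suppress=True)
for n in("side","top","wrist"):
    c,im=snap(n,n+"0"); print(n,c)
a=[cv2.imread(f"pics/{n}0.png") for n in("side","top")]
cv2.imwrite("pics/both.png",np.vstack([cv2.resize(x,(400,300)) for x in a]))
o=arm.get_obs();print(o)
```

```text
pics
station.py
side (array([[ 0.7437, -0.4567,  0.4882,  0.0248],
       [-0.6683, -0.4894,  0.5603, -0.5285],
       [-0.017 , -0.7429, -0.6691,  0.767 ],
       [ 0.    ,  0.    ,  0.    ,  1.    ]]), np.float64(346.88048894391164), 251.0053119490827, 188.37253880915202)
top (array([[ 0.0026, -0.9945,  0.1044,  0.4003],
       [-0.9999, -0.0012,  0.0137,  0.0166],
       [-0.0135, -0.1045, -0.9944,  1.0538],
       [ 0.    ,  0.    ,  0.    ,  1.    ]]), np.float64(402.5100395788919), 257.3352182888133, 191.92856468593243)
wrist (array([[ 0.2687,  0.9293,  0.2534,  0.1038],
       [ 0.9632, -0.2586, -0.073 ,  0.6204],
       [-0.0023,  0.2637, -0.9646,  0.375 ],
       [ 0.    ,  0.    ,  0.    ,  1.    ]]), np.float64(294.35104419276445), 258.0054027251983, 197.82815887141146)
{'time_s': 0.15, 'q': array([-1.3619,  0.3841,  0.0164,  1.3709, -0.0063,  1.3882, -0.0465]), 'dq': array([-0.0007, -0.0026, -0.0001, -0.0031,  0.0006,  0.0019, -0.0003]), 'tau': array([  0.0031, -62.816 ,   0.8458, -37.217 ,   0.0167,   0.0109,
        -0.    ]), 'tcp_pos': array([0.1677, 0.6017, 0.2305]), 'eef_rot': array([ 0.1354,  0.9908, -0.0008, -0.0001]), 'force': array([-0.3889,  0.2819,  0.0041]), 'ft_torque': array([ 0.0369, -0.0207, -0.018 ]), 'finger_force': 0.0, 'width': 0.9992369010879935}
```

View pics/top0.png

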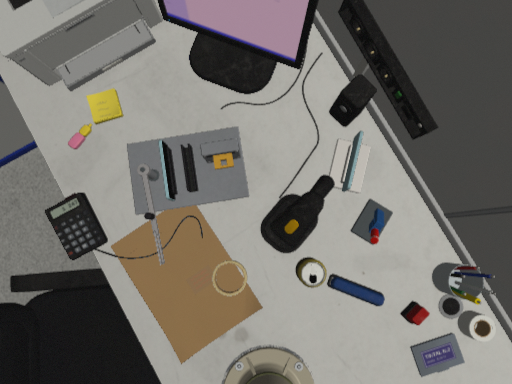

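View pics/side0.png

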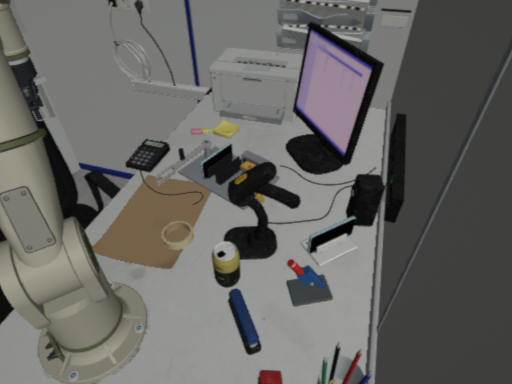

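Run:
```python
from h import *
t=cv2.imread("pics/top0.png");s=cv2.imread("pics/side0.png")
def cr(i,x,y,w,h): return cv2.resize(i[y:y+h,x:x+w],(400,300),interpolation=cv2.INTER_CUBIC)
cv2.imwrite("pics/comp.png",np.vstack([np.hstack([cr(t,120,120,133,100),cr(t,310,130,160,120)]),np.hstack([cr(s,170,125,120,90),cr(s,270,210,133,100)])]))
```

```text
(no output)
```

View pics/comp.png

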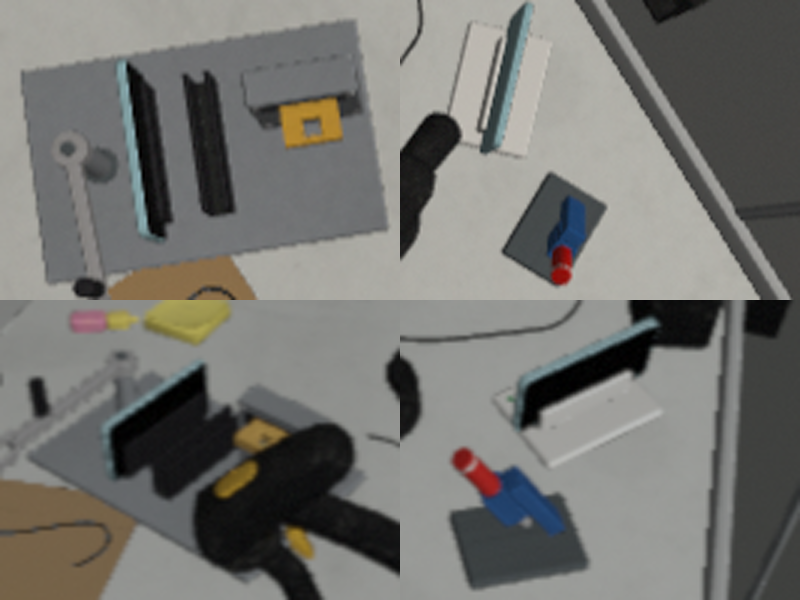

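Run:
```python
from h import *
np.set_printoptions(precision=4,suppress=True)
ct,_=load("top0");cs,_=load("side0")
rc=[onz(ct,u,v,.012) for u,v in[(127.3,144),(238.3,126.7),(249,196.7),(136,214.3)]]
print("rack",rc); m=np.mean(rc,0); yv=(rc[0]+rc[3]-rc[1]-rc[2])[:2];print(m,np.linalg.norm(yv)/2,np.degrees(np.arctan2(-yv[0],yv[1])))
for n,a,b in[("ph far",(360.8,132),(355.7,217.3)),("ph near",(344.8,190),(308.3,250)),("pin end",(375,239),(289,261)),("knob",(150,215),(183,153)),("tongue nearL",(120+286/3,120+148/3),(248,170))]:
    print(n,tri((ct,*a),(cs,*b)))
hc=[onz(ct,310+u/2.5,130+v/2.5,.012) for u,v in[(103,250),(150,172),(206,205),(158,285)]]
print("holder",hc,np.mean(hc,0))
sc=[onz(ct,310+u/2.5,130+v/2.5,.01) for u,v in[(72,22),(152,42),(128,158),(47,140)]]
print("stand",sc,np.mean(sc,0))
print("scanner",onz(ct,292,225,0.0),onz(ct,325,185,.2), onz(ct,285,225,.27))
```

```text
rack [array([0.6369, 0.3756, 0.012 ]), array([0.6834, 0.0819, 0.012 ]), array([0.4972, 0.0526, 0.012 ]), array([0.4509, 0.3461, 0.012 ])]
[0.5671 0.214  0.012 ] 0.29726985876690687 8.98728774924802
ph far (array([ 0.6552, -0.2282,  0.0753]), [np.float64(0.003513319681214482), np.float64(0.0035133196812143527)])
ph near (array([ 0.5137, -0.1935,  0.0252]), [np.float64(0.00014027967188826325), np.float64(0.00014027967188827108)])
pin end (array([ 0.3888, -0.2355,  0.1352]), [np.float64(0.0018492512629808674), np.float64(0.0018492512629808295)])
knob (array([0.4452, 0.2761, 0.1273]), [np.float64(0.0017324594229780124), np.float64(0.001732459422977829)])
tongue nearL (array([0.5681, 0.1259, 0.0783]), [np.float64(0.012215673149628497), np.float64(0.012215673149628497)])
holder [array([ 0.4116, -0.2105,  0.012 ]), array([ 0.4922, -0.2607,  0.012 ]), array([ 0.4581, -0.3174,  0.012 ]), array([ 0.3761, -0.2658,  0.012 ])] [ 0.4345 -0.2636  0.012 ]
stand [array([ 0.651 , -0.1835,  0.01  ]), array([ 0.6296, -0.267 ,  0.01  ]), array([ 0.5069, -0.2389,  0.01  ]), array([ 0.5257, -0.1552,  0.01  ])] [ 0.5783 -0.2111  0.01  ]
scanner [ 0.4244 -0.0595  0.    ] [ 0.505  -0.1159  0.2   ] [ 0.4182 -0.0264  0.27  ]
```

Add to h.py:
```python
def go(x,y,z,yaw=None):
    """tool-axis shift (and turn about tool z) to the pose with y_tool at yaw deg, tool down"""
    M=T(); d=M[:3,:3].T@(np.array([x,y,z])-M[:3,3]); r=np.zeros(3)
    if yaw is not None:
        a=np.radians(yaw); Y=np.array([np.cos(a),np.sin(a),0]); Z=np.array([0,0,-1.]); D=np.stack([np.cross(Y,Z),Y,Z],1)
        r=R.from_matrix(M[:3,:3].T@D).as_rotvec()
    print("go",np.round(d,4),np.round(r,4),"len",round(np.linalg.norm(d),3))
```

```text
(no output)
```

Request:
{"op": "nudge_tcp", "data": {"moves": [[[-0.42,-0.27,-0.13],[0,0,0]],[[-0.42,-0.27,-0.13],[0,0,0]],[[-0.42,-0.27,-0.13],[0,0,0]],[[-0.42,-0.27,-0.13],[0,0,0]],[[-0.42,-0.27,-0.13],[0,0,0]],[[-0.42,-0.27,-0.13],[0,0,0]],[[-0.42,-0.27,-0.13],[0,0,0]],[[-0.42,-0.27,-0.13],[0,0,0]],[[-0.42,-0.27,-0.13],[0,0,0]],[[-0.42,-0.27,-0.13],[0,0,0]],[[-0.42,-0.27,-0.13],[0,0,0]],[[-0.42,-0.27,-0.13],[0,0,0]],[[-0.42,-0.27,-0.13],[0,0,0]],[[-0.42,-0.27,-0.13],[0,0,0]],[[-0.42,-0.27,-0.13],[0,0,0]]]}}

```text
time_s: 1.4
tcp_pos: [0.5005, 0.2281, 0.3612]
eef_rot: [0.137, 0.991, -0.0, -0.0]
force: [-0.5, 1.3, -0.4]
width: 0.999
finger_force: 0.0
```

Run:
```python
from h import *
snap("wrist","rackA"); o=arm.get_obs(); print(o["time_s"],o["tcp_pos"],o["q"],o["eef_rot"])
go(.555,-.195,.33,77)
```

```text
1.45 [0.4995584  0.22956538 0.36080276] [-0.7688202   0.19508077  0.3440592   1.34232993 -0.06590659  1.61616066
  0.86527176] [ 1.35479038e-01  9.90780089e-01 -7.20509784e-05 -4.91075318e-04]
go [-0.1674 -0.3941  0.0308] [-0.0003 -0.001  -0.0449] len 0.429
```

View pics/rackA.png

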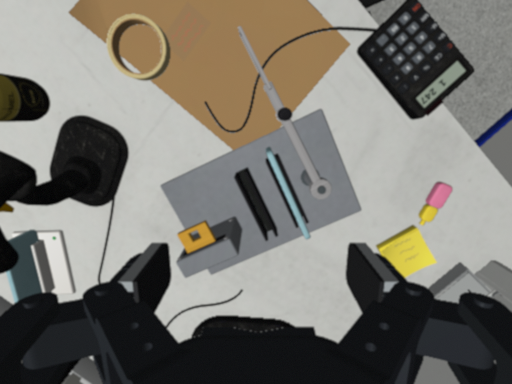

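Request:
{"op": "nudge_tcp", "data": {"moves": [[[-0.054,-0.193,0],[0,0,0]],[[-0.054,-0.193,0],[0,0,0]],[[-0.054,-0.193,0],[0,0,0]],[[-0.054,-0.193,0],[0,0,0]],[[-0.054,-0.193,0],[0,0,0]],[[-0.054,-0.193,0],[0,0,0]],[[-0.054,-0.193,0],[0,0,0]]]}}

```text
time_s: 2.03
tcp_pos: [0.4996, 0.0281, 0.3613]
eef_rot: [0.136, 0.991, 0.0, -0.0]
force: [-0.1, 0.5, 0.3]
width: 1.001
finger_force: 0.0
```

```bash
python3 -c '
from h import *
snap("wrist","B")'
```

Request:
{"op": "nudge_tcp", "data": {"moves": [[[-0.054,-0.193,0.0],[0,0,-0.045]],[[-0.054,-0.193,0.0],[0,0,-0.045]],[[-0.054,-0.193,0.0],[0,0,-0.045]],[[-0.054,-0.193,0.0],[0,0,-0.045]],[[-0.054,-0.193,0.0],[0,0,-0.045]],[[-0.054,-0.193,0.0],[0,0,-0.045]],[[-0.054,-0.193,0.0],[0,0,-0.045]]]}}

```text
time_s: 2.67
tcp_pos: [0.5006, -0.1713, 0.3607]
eef_rot: [0.113, 0.994, -0.0, -0.001]
force: [0.2, 1.4, 0.2]
width: 0.999
finger_force: 0.0
```

Run:
```python
from h import *
snap("wrist","C"); o=arm.get_obs(); print(o["time_s"],o["tcp_pos"],o["q"],o["eef_rot"])
b=[load(n)[1] for n in "BC"]
cv2.imwrite("pics/BC.png",np.vstack([cv2.resize(b[0][:280],(550,300),interpolation=cv2.INTER_AREA),cv2.resize(b[1][:280],(550,300),interpolation=cv2.INTER_AREA)]))
```

```text
2.7167 [ 0.5010436  -0.16951108  0.36063249] [-0.29769579  0.15917347  0.66385278  1.40795851 -0.09808171  1.60899486
  1.70294508] [ 1.11872712e-01  9.93722325e-01  2.53767105e-04 -6.11327681e-04]
```

View pics/BC.png

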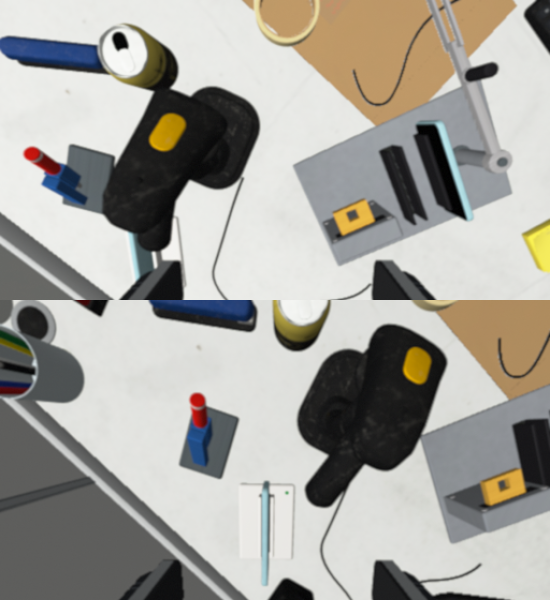

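Run:
```python
from h import *
np.set_printoptions(precision=1,suppress=True)
def teal(im): 
    h=cv2.cvtColor(im,cv2.COLOR_BGR2HSV); return cv2.inRange(h,(85,35,60),(105,255,255))
def org(im):
    h=cv2.cvtColor(im,cv2.COLOR_BGR2HSV); return cv2.inRange(h,(12,130,120),(26,255,255))
def red(im):
    h=cv2.cvtColor(im,cv2.COLOR_BGR2HSV); return cv2.inRange(h,(0,150,80),(6,255,255))|cv2.inRange(h,(174,150,80),(180,255,255))
for n in["rackA","B","C","top0","side0"]:
    c,im=load(n)
    for k,f in(("teal",teal),("org",org),("red",red)):
        cs,hi=cv2.findContours(f(im),cv2.RETR_CCOMP,cv2.CHAIN_APPROX_NONE)
        for i,q in enumerate(cs):
            a=cv2.contourArea(q)
            if a<(12 if hi[0][i][3]>=0 else 40): continue
            r=cv2.minAreaRect(q); print(n,k,"hole" if hi[0][i][3]>=0 else "",a,np.array(r[0]),np.array(r[1]),cv2.boxPoints(r).round().astype(int).tolist())
```

```text
rackA teal  1345.5 [ 22.1 266.6] [70.1 32.9] [[4, 233], [36, 231], [41, 301], [8, 303]]
rackA teal  639.0 [287.1 193. ] [98.5  7.9] [[263, 150], [270, 146], [311, 236], [304, 239]]
rackA org  634.0 [196.1 237.2] [22.8 30.4] [[177, 234], [205, 220], [215, 241], [188, 254]]
rackA org hole 93.5 [194.5 235. ] [10.3 10.7] [[187, 233], [197, 228], [202, 237], [192, 242]]
rackA org  189.5 [426.3 214.8] [13.7 20.6] [[415, 220], [426, 202], [438, 209], [427, 227]]
B teal  409.0 [433.7 330.9] [24.  50.8] [[406, 334], [449, 307], [462, 327], [419, 355]]
B teal hole 13.0 [427.5 337. ] [4.9 3.5] [[425, 337], [427, 334], [431, 338], [428, 340]]
B teal hole 20.5 [451.3 329.3] [4.9 7.1] [[447, 330], [452, 325], [456, 329], [451, 334]]
B teal hole 17.5 [430.5 326.5] [4.2 5.7] [[427, 327], [431, 323], [434, 326], [430, 330]]
B teal  494.5 [131.3 237.7] [46.5 17.4] [[119, 216], [136, 213], [144, 259], [127, 262]]
B teal  733.0 [421.  155.1] [103.4  22.7] [[387, 114], [407, 104], [455, 196], [435, 206]]
B org  737.5 [329.  202.4] [23.4 34. ] [[309, 198], [340, 185], [349, 206], [318, 220]]
B org hole 81
[... 1498 characters left out ...]
4 105.3] [28.3 29.4] [[86, 96], [115, 88], [122, 115], [94, 123]]
top0 red  130.0 [420. 316.] [ 8.5 15.6] [[412, 319], [422, 308], [428, 314], [418, 325]]
side0 teal  119.0 [328.4 229.9] [12.5 58. ] [[301, 242], [348, 208], [355, 218], [309, 252]]
side0 teal  73.0 [212.  157.4] [12.3 43.6] [[194, 171], [220, 136], [230, 144], [204, 178]]
side0 org  41.5 [247.7 165.2] [11.5  7.2] [[241, 166], [244, 160], [254, 164], [252, 171]]
side0 red  230.5 [270. 377.] [12. 20.] [[260, 371], [280, 371], [280, 383], [260, 383]]
side0 red  51.0 [351.8 368.9] [ 2.7 32.2] [[344, 383], [357, 354], [360, 355], [346, 384]]
side0 red  53.5 [298.  269.5] [10.6  6.4] [[292, 268], [297, 264], [304, 271], [300, 276]]
```

Run:
```python
from h import *
np.set_printoptions(precision=4,suppress=True)
c={n:load(n)[0] for n in["rackA","B","C","top0","side0"]}
print("near",tri((c["C"],243,169.5),(c["top0"],348.7,191.5)))
print("far",tri((c["C"],243,266.5),(c["top0"],363,131.5)))
print("phone mid z.082",onz(c["C"],246.7,218,.082),onz(c["C"],246.7,170,.082),onz(c["C"],246.7,266,.082))
# pin head end centre; red two blobs (end cap / side)
print("cap",tri((c["B"],29.5,143.5),(c["C"],184.5,93)))
print("side",tri((c["B"],44.3,153.8),(c["C"],185.5,109.5)))
print("side c",tri((c["B"],57,160),(c["C"],186,118)))
H=[(c["rackA"],194.8,235.2),(c["B"],327.8,200.2),(c["C"],467.2,172.3),(c["top0"],223.5,162)]
print("hole AB",tri(*H[:2]),"ABCt",tri(*H)); [print(onz(*h,.100)) for h in H]
print("loop-plane tongue",)
print("hinge",tri((c["rackA"],319.5,188.5),(c["B"],499*512/550,161*280/300)),"top",onz(c["top0"],120+68/3,120+149/3,.108))
print("knob",tri((c["rackA"],284.5,114.5),(c["B"],482*512/550,71*280/300)))
print("oph near",tri((c["rackA"],269,149),(c["B"],406,113)),"far",tri((c["rackA"],308,238),(c["B"],437.,204)))
for n in("rackA","B"):
    _,im=load(n); 
b=[load("rackA")[1][95:275,150:370],load("B")[1][60:260,260:490]]
cv2.imwrite("pics/rackAB.png",np.vstack([cv2.resize(b[0],(733,600)),cv2.resize(b[1],(690,600))[:, :]]) if 0 else np.hstack([cv2.resize(b[0],(400,327),interpolation=cv2.INTER_CUBIC),cv2.resize(b[1],(400,348),interpolation=cv2.INTER_CUBIC)[:327]]))
```

```text
near (array([ 0.5057, -0.1958,  0.06  ]), [np.float64(0.00036411226557690057), np.float64(0.00036411226557705816)])
far (array([ 0.6516, -0.2296,  0.0846]), [np.float64(0.0008781266525157215), np.float64(0.0008781266525156473)])
phone mid z.082 [ 0.5754 -0.2059  0.082 ] [ 0.5038 -0.1886  0.082 ] [ 0.6538 -0.2249  0.082 ]
cap (array([ 0.389 , -0.2345,  0.1362]), [np.float64(0.00012275035382776394), np.float64(0.00012275035382784)])
side (array([ 0.4038, -0.246 ,  0.104 ]), [np.float64(0.0007681464757671382), np.float64(0.0007681464757670498)])
side c (array([ 0.4136, -0.256 ,  0.0711]), [np.float64(0.0002417883977938846), np.float64(0.0002417883977938554)])
hole AB (array([0.5723, 0.1116, 0.1025]), [np.float64(8.604585907067418e-05), np.float64(8.60458590706703e-05)]) ABCt (array([0.5728, 0.1113, 0.1008]), [np.float64(0.00024247294143791114), np.float64(0.0006033567838599218), np.float64(0.00045452662618614), np.float64(0.0002767647235870214)])
[0.5732 0.1108 0.1   ]
[0.573 0.112 0.1  ]
[0.5734 0.1115 0.1   ]
[0.5727 0.1113 0.1   ]
loop-plane tongue
hinge (array([0.5521, 0.3031, 0.1063]), [np.float64(0.0001298907639793506), np.float64(0.0001298907639793389)]) top [0.5527 0.3034 0.108 ]
knob (array([0.4414, 0.2788, 0.1305]), [np.float64(0.0007722095218328986), np.float64(0.0007722095218328798)])
oph near (array([0.4852, 0.2499, 0.0726]), [np.float64(0.0014113488385382302), np.float64(0.0014113488385381128)]) far (array([0.6307, 0.2722, 0.0812]), [np.float64(0.0008895147014302869), np.float64(0.0008895147014299205)])
```

View pics/rackAB.png

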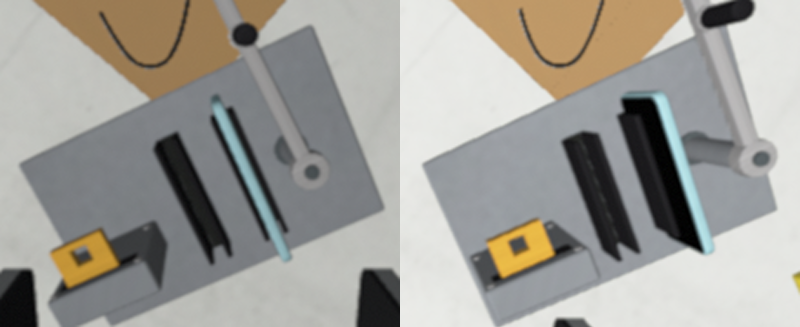

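Run:
```python
from h import *
np.set_printoptions(precision=4,suppress=True)
c={n:load(n)[0] for n in["rackA","B","C","top0","side0"]}
A,B,C=c["rackA"],c["B"],c["C"]
print("handle tip",tri((C,298,185),(B,143,230)),"top of handle",onz(c["top0"],329,183,.2))
print("slot near",tri((A,243.5,172),(B,365.2,137.6)),"far",tri((A,271,235.8),(B,390,206.5)))
print("corner L",tri((A,161.5,184.7),(B,273.2,153.7)),"farL",onz(A,321.6,109.3,.012),onz(A,360.7,209.4,.012),"far R B",onz(B,315.8,246.5,.012),onz(B,476.2,180,.012))
go(.579,-.207,.25,76.6); go(.579,-.207,.056,76.6)
```

```text
handle tip (array([ 0.5244, -0.127 ,  0.164 ]), [np.float64(0.0024064366768330233), np.float64(0.002406436676832953)]) top of handle [ 0.5093 -0.1244  0.2   ]
slot near (array([0.5116, 0.2007, 0.0346]), [np.float64(0.0007599577386042963), np.float64(0.0007599577386041892)]) far (array([0.6275, 0.2155, 0.0476]), [np.float64(0.000996749161455093), np.float64(0.0009967491614550578)])
corner L (array([0.4994, 0.0554, 0.009 ]), [np.float64(4.955186615521503e-06), np.float64(4.955186615596446e-06)]) farL [0.4523 0.3482 0.012 ] [0.6358 0.3779 0.012 ] far R B [0.6827 0.0867 0.012 ] [0.6363 0.3783 0.012 ]
go [-0.0845 -0.0193  0.1105] [ 0.0004 -0.0013  0.0097] len 0.14
go [-0.0847 -0.0193  0.3045] [ 0.0004 -0.0013  0.0097] len 0.317
```

Request:
{"op": "nudge_tcp", "data": {"moves": [[[-0.0845,-0.0193,0.11],[0,0,0.01]],[[-0.0845,-0.0193,0.11],[0,0,0.01]],[[-0.0845,-0.0193,0.11],[0,0,0.01]],[[-0.0845,-0.0193,0.11],[0,0,0.01]],[[-0.0845,-0.0193,0.15],[0,0,0.01]],[[-0.0845,-0.0193,0.19],[0,0,0.01]],[[-0.0845,-0.0193,0.22],[0,0,0.01]],[[-0.0845,-0.0193,0.24],[0,0,0.01]],[[-0.0845,-0.0193,0.24],[0,0,0.01]]], "finger_gap": 0.5}}

```text
time_s: 3.47
tcp_pos: [0.5765, -0.2039, 0.1153]
eef_rot: [0.115, 0.993, 0.002, -0.005]
force: [-0.3, 0.7, -0.6]
width: 0.501
finger_force: 0.0
```

Run:
```python
from h import *
snap("wrist","D"); o=arm.get_obs(); print(o["time_s"],o["tcp_pos"],o["force"],o["width"]); go(.579,-.207,.056,76.6)
a=load("rackA")[1][160:245,225:290]; b=load("B")[1][125:215,350:415]; d=load("D")[1][100:340,130:400]
a=cv2.resize(a,(390,510),interpolation=cv2.INTER_CUBIC);b=cv2.resize(b,(390,540),interpolation=cv2.INTER_CUBIC)[:510]
cv2.imwrite("pics/slot6.png",np.hstack([a,b]))
```

```text
3.5167 [ 0.5778199  -0.20510778  0.11853796] [0.26911728 0.52758937 0.20723091] 0.5002764750598895
go [-0.0019 -0.0017  0.0625] [ 0.0014 -0.0057  0.0019] len 0.063
```

View pics/slot6.png

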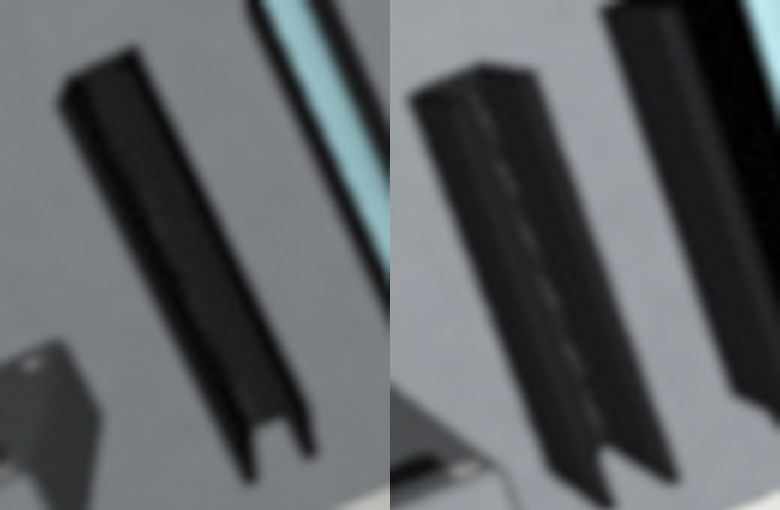

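View pics/D.png

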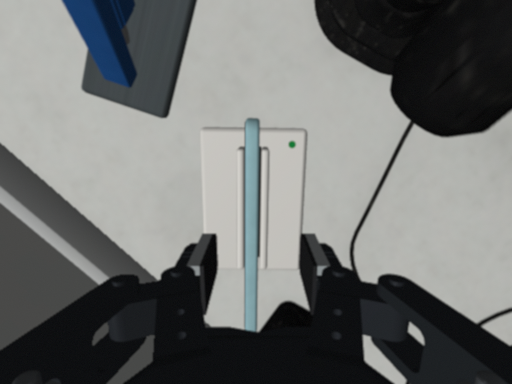

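Run:
```python
from h import *
np.set_printoptions(precision=4,suppress=True)
c={n:load(n)[0] for n in["rackA","B","C","D"]}
A,B,C,D=[c[k] for k in c]
for z in(.040,.046,.052):
    L=[onz(A,225+u/6,160+v/6,z)[:2] for u,v in[(62,100),(250,483)]]; Rr=[onz(B,350+(u-390)/6,125+v/6,z)[:2] for u,v in[(538,72),(678,482)]]
    for yaw in(9,):
        a=np.radians(yaw); n=np.array([-np.sin(a),np.cos(a)]); print(z,"L",L,"R",Rr,"n:",[p@n for p in L],[p@n for p in Rr],"ang",[np.degrees(np.arctan2(*(q[1]-q[0])[::-1])) for q in(L,Rr)])
n=np.array([-np.sin(np.radians(9)),np.cos(np.radians(9))])
for nm,p in[("cand1",(.5686,.2041)),("cand2",(.569,.207)),("hinge",(.5521,.3031)),("hole",(.5728,.1113))]: print(nm,np.array(p)@n)
print("phone near top C,D",tri((C,246.7,169.5),(D,252,118.5)))
for z in(.082,.085): print(onz(D,252,125,z),onz(D,250.3,325,z))
go(.579,-.207,.056,76.6)
```

```text
0.04 L [array([0.5153, 0.1864]), array([0.6359, 0.2057])] R [array([0.5131, 0.2132]), array([0.6333, 0.2315])] n: [np.float64(0.1035266262105483), np.float64(0.10367729759816201)] [np.float64(0.13035824083403263), np.float64(0.12959792360658412)] ang [np.float64(9.070681190308894), np.float64(8.641847756082157)]
0.046 L [array([0.5143, 0.1872]), array([0.6333, 0.2062])] R [array([0.5121, 0.2111]), array([0.6308, 0.2291])] n: [np.float64(0.10445393907046359), np.float64(0.10460266973107267)] [np.float64(0.12839564491941882), np.float64(0.1276451173927392)] ang [np.float64(9.07068119030888), np.float64(8.641847756082154)]
0.052 L [array([0.5132, 0.188 ]), array([0.6307, 0.2067])] R [array([0.5111, 0.209 ]), array([0.6283, 0.2268])] n: [np.float64(0.1053812519303788), np.float64(0.1055280418639833)] [np.float64(0.126433049004805), np.float64(0.12569231117889423)] ang [np.float64(9.070681190308887), np.float64(8.641847756082154)]
cand1 0.11263855349359235
cand2 0.11544027589530215
hinge 0.21300086788567477
hole 0.0203240507331946
phone near top C,D (array([ 0.511 , -0.1923,  0.0321]), [np.float64(1.6574321047179724e-06), np.float64(1.6574321046775177e-06)])
[ 0.5151 -0.1923  0.082 ] [ 0.6484 -0.2257  0.082 ]
[ 0.5151 -0.1922  0.085 ] [ 0.6462 -0.2251  0.085 ]
go [-0.0019 -0.0017  0.0625] [ 0.0014 -0.0057  0.0019] len 0.063
```

Request:
{"op": "nudge_tcp", "data": {"moves": [[[0,-0.001,0.03],[0,0,0]],[[0,-0.001,0.05],[0,0,0]],[[0,-0.001,0.0645],[0,0,0]],[[0,-0.001,0.0645],[0,0,0]],[[0,-0.001,0.0645],[0,0,0]]]}}

```text
time_s: 3.93
tcp_pos: [0.5792, -0.2091, 0.0581]
eef_rot: [0.117, 0.993, 0.0, 0.0]
force: [0.3, -0.9, 0.7]
width: 0.502
finger_force: 0.0
```

Request:
{"op": "nudge_tcp", "data": {"moves": [[[0,0,0],[0,0,0]],[[0,0,0],[0,0,0]],[[0,0,0],[0,0,0]],[[0,0,0],[0,0,0]],[[0,0,0],[0,0,0]],[[0,0,0],[0,0,0]],[[0,0,0],[0,0,0]],[[0,0,0],[0,0,0]]], "finger_gap": 0.0}}

```text
time_s: 4.6
tcp_pos: [0.5794, -0.2103, 0.0586]
eef_rot: [0.118, 0.993, 0.0, 0.002]
force: [-0.9, 1.7, 6.4]
width: 0.087
finger_force: 60.1
```

Request:
{"op": "nudge_tcp", "data": {"moves": [[[0,0,-0.02],[0,0,0]],[[0,0,-0.05],[0,0,0]],[[0,0,-0.09],[0,0,0]],[[0,0,-0.13],[0,0,0]],[[0,0,-0.17],[0,0,0]],[[0,0,-0.21],[0,0,0]],[[0,0,-0.25],[0,0,0]],[[0,0,-0.29],[0,0,0]],[[0,0,-0.29],[0,0,0]],[[0,0,-0.29],[0,0,0]]]}}

```text
time_s: 5.43
tcp_pos: [0.5786, -0.2113, 0.3497]
eef_rot: [0.118, 0.993, -0.001, 0.003]
force: [0.2, 0.8, -3.6]
width: 0.089
finger_force: 58.9
```

Run:
```python
from h import *
o=arm.get_obs(); print(o["force"],o["width"],o["q"])
p=np.array([.5675,.2165])
a=np.radians(9);X=np.array([np.cos(a),np.sin(a)]);N=np.array([-X[1],X[0]])
s=.570*X[0]; 
hole=np.array([.5728,.1113]); print("hole x in",hole@X,"hinge",np.array([.5521,.3031])@X,"corner c",p@X)
t=.5885*X+.1145*N; print("slot",t)
go(t[0],t[1],.34,99); go(t[0],t[1],.17,99)
```

```text
[ 0.16450699  0.82222309 -3.57617402] 0.08907998185593911 [-0.15879499  0.38726531  0.68292426  1.19256307 -0.24196625  1.63535488
  1.80302827]
hole x in 0.5831590374518726 hinge 0.5927180191962695 corner c 0.5943811949689506
slot [0.56334284 0.205152  ]
go [0.1128 0.4012 0.0089] [-0.0015  0.005  -0.3944] len 0.417
go [0.1137 0.4013 0.1789] [-0.0015  0.005  -0.3944] len 0.454
```

Request:
{"op": "nudge_tcp", "data": {"moves": [[[0.108,0.403,0],[0,0,-0.394]],[[0.108,0.403,0],[0,0,-0.394]],[[0.108,0.403,0],[0,0,-0.394]],[[0.108,0.403,0],[0,0,-0.394]],[[0.108,0.403,0],[0,0,-0.394]],[[0.108,0.403,0],[0,0,-0.394]],[[0.108,0.403,0],[0,0,-0.394]],[[0.108,0.403,0],[0,0,-0.394]],[[0.108,0.403,0],[0,0,-0.394]],[[0.108,0.403,0],[0,0,-0.394]],[[0.108,0.403,0.03],[0,0,-0.394]],[[0.108,0.403,0.07],[0,0,-0.394]],[[0.108,0.403,0.11],[0,0,-0.394]],[[0.108,0.403,0.15],[0,0,-0.394]],[[0.108,0.403,0.19],[0,0,-0.394]],[[0.108,0.403,0.2],[0,0,-0.394]],[[0.108,0.403,0.2],[0,0,-0.394]],[[0.108,0.403,0.2],[0,0,-0.394]]]}}

```text
time_s: 6.93
tcp_pos: [0.5676, 0.2066, 0.1473]
eef_rot: [-0.078, 0.997, -0.0, -0.0]
force: [0.1, -0.9, -1.2]
width: 0.093
finger_force: 59.1
```

Run:
```python
from h import *
snap("wrist","E"); snap("top","Et"); snap("side","Es"); o=arm.get_obs(); print(o["tcp_pos"],o["force"],o["q"]); go(.5687,.2060,.15,99)
e=load("E")[1]; t=load("Et")[1][120:220,120:253]; s=load("Es")[1][110:220,150:296]
cv2.imwrite("pics/E4.png",np.hstack([e,np.vstack([cv2.resize(t,(250,192)),cv2.resize(s,(250,192))])]))
```

```text
[0.56925941 0.20715095 0.14972941] [-0.4899588   0.16453542 -2.63059534] [-0.705336    0.40441305  0.4011604   1.56270963 -0.1658041   1.20356541
  1.45365856]
go [ 0.0007 -0.001  -0.0003] [0.0012 0.0044 0.    ] len 0.001
```

View pics/E4.png

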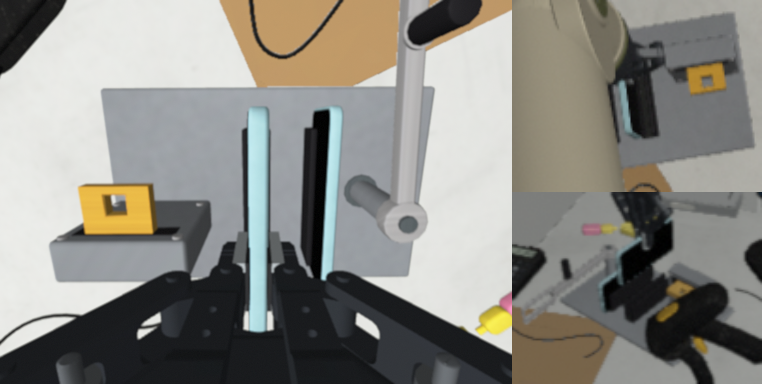

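Run:
```python
from h import *
np.set_printoptions(precision=4,suppress=True)
E,im=load("E"); a=np.radians(9);X=np.array([np.cos(a),np.sin(a)]);N=np.array([-X[1],X[0]])
# refine edges
g=cv2.cvtColor(im,cv2.COLOR_BGR2GRAY).astype(int)
print("row100 L",g[100,96:112],"R",g[100,426:442]); print("row 180 wall",g[150,236:252],"right",g[150,264:280]); print("phone row",g[112,240:276])
def rk(u,v,z):
    p=onz(E,u,v,z)[:2]; return np.array([p@X,p@N])
for u,v,z in[(101.5,88,.012),(434.5,88,.012),(242,128,.050),(242,240,.05)]: print(u,v,z,rk(u,v,z))
t=arm.get_obs()["tcp_pos"]; print("tcp",t[:2]@X,t[:2]@N)
for v in(112,200,300): print("phone",rk(258.3,v,.176),rk(258.3,v,.176)-0)
print("hole top",rk(115.5,204,.102))
```

```text
row100 L [230 230 230 231 228 210 174 158 157 156 157 156 156 157 156 156] R [154 154 153 154 151 144 146 188 224 230 230 231 231 230 230 230]
row 180 wall [161 162 163 163 159 134  85  46  39  36  34  82 163 215 222 222] right [203 189 166 138 103  81 116 153 161 161 161 161 161 160 160 159]
phone row [163 164 164 165 166 166 159 142 160 198 209 207 202 198 196 195 194 192
 190 189 187 186 185 183 177 164 145 125 119 141 160 163 164 164 164 164]
101.5 88 0.012 [ 0.5011 -0.0245]
434.5 88 0.012 [0.5013 0.2734]
242 128 0.05 [0.5348 0.1029]
242 240 0.05 [0.6315 0.1015]
tcp 0.5946564264285313 0.11554878868940284
phone [0.5248 0.116 ] [0.5248 0.116 ]
phone [0.5593 0.116 ] [0.5593 0.116 ]
phone [0.6062 0.116 ] [0.6062 0.116 ]
hole top [0.5829 0.0198]
```

Request:
{"op": "nudge_tcp", "data": {"moves": [[[0.002,-0.0018,0],[0,0,0]],[[0.002,-0.0018,0.02],[0,0,0]],[[0.002,-0.0018,0.04],[0,0,0]],[[0.002,-0.0018,0.045],[0,0,0]],[[0.002,-0.0018,0.05],[0,0,0]],[[0.002,-0.0018,0.055],[0,0,0]],[[0.002,-0.0018,0.06],[0,0,0]],[[0.002,-0.0018,0.065],[0,0,0]],[[0.002,-0.0018,0.065],[0,0,0]],[[0.002,-0.0018,0.065],[0,0,0]]]}}

```text
time_s: 7.92
tcp_pos: [0.5659, 0.2046, 0.0818]
eef_rot: [-0.079, 0.997, -0.0, -0.0]
force: [-0.7, 0.3, -2.4]
width: 0.086
finger_force: 59.0
```

Request:
{"op": "nudge_tcp", "data": {"moves": [[[0,0,0.006],[0,0,0]],[[0,0,0.012],[0,0,0]],[[0,0,0.016],[0,0,0]],[[0,0,0.018],[0,0,0]],[[0,0,0.020],[0,0,0]],[[0,0,0.020],[0,0,0]],[[0,0,0.020],[0,0,0]]]}}

```text
time_s: 8.5
tcp_pos: [0.5659, 0.2046, 0.0617]
eef_rot: [-0.079, 0.997, -0.0, -0.0]
force: [-0.1, 0.4, -2.0]
width: 0.086
finger_force: 59.1
```

Request:
{"op": "nudge_tcp", "data": {"moves": [[[0,0,0.001],[0,0,0]],[[0,0,0.002],[0,0,0]],[[0,0,0.002],[0,0,0]],[[0,0,0.002],[0,0,0]]]}}

```text
time_s: 8.83
tcp_pos: [0.5661, 0.2048, 0.0606]
eef_rot: [-0.079, 0.997, 0.0, 0.0]
force: [-3.3, 0.6, 6.8]
width: 0.086
finger_force: 60.1
```

Request:
{"op": "nudge_tcp", "data": {"moves": [[[0,0,0.001],[0,0,0]],[[0,0,0.001],[0,0,0]],[[0,0,0.001],[0,0,0]]]}}

```text
time_s: 9.08
tcp_pos: [0.5661, 0.2048, 0.0606]
eef_rot: [-0.079, 0.997, 0.0, 0.0]
force: [-6.9, -2.2, 13.6]
width: 0.085
finger_force: 61.4
```

Request:
{"op": "nudge_tcp", "data": {"moves": [[[0,0,-0.003],[0,0,0]],[[0,0,-0.003],[0,0,0]],[[0,0,-0.003],[0,0,0]],[[0,0,-0.003],[0,0,0]],[[0,0,-0.003],[0,0,0]]], "finger_gap": 0.35}}

```text
time_s: 9.5
tcp_pos: [0.5656, 0.2045, 0.0614]
eef_rot: [-0.079, 0.997, -0.0, -0.0]
force: [-1.2, -0.4, 0.9]
width: 0.355
finger_force: 0.0
```

Request:
{"op": "nudge_tcp", "data": {"moves": [[[0,0,-0.02],[0,0,0]],[[0,0,-0.05],[0,0,0]],[[0,0,-0.09],[0,0,0]],[[0.02,0,-0.13],[0,0,0]],[[0.05,0,-0.16],[0,0,0]],[[0.05,0,-0.16],[0,0,0]],[[0.05,0,-0.16],[0,0,0]]]}}

```text
time_s: 10.08
tcp_pos: [0.517, 0.1973, 0.2248]
eef_rot: [-0.079, 0.997, 0.002, 0.002]
force: [0.3, -0.1, -0.9]
width: 0.348
finger_force: 0.0
```

Run:
```python
from h import *
E,im=snap("wrist","F"); o=arm.get_obs(); print(o["tcp_pos"],o["force"])
h=cv2.cvtColor(im,cv2.COLOR_BGR2HSV);m=cv2.inRange(h,(85,35,60),(105,255,255))
a=np.radians(9);X=np.array([np.cos(a),np.sin(a)]);N=np.array([-X[1],X[0]])
for q in cv2.findContours(m,0,2)[0]:
    if cv2.contourArea(q)>100:
        r=cv2.boxPoints(cv2.minAreaRect(q)); print(r.astype(int).tolist(),[ (lambda p:np.round([p@X,p@N],4).tolist())(onz(E,u,v,.084)[:2]) for u,v in r])
# knob
print("knob dark"); c=E
kA,kB=load("rackA")[0],load("B")[0]
p,_=tri((kA,284.5,114.5),(kB,482*512/550,71*280/300)); hg=np.array([.5521,.3031]); d=p[:2]-hg
print(p,np.linalg.norm(d), "theta",np.radians(279)-np.arctan2(d[1],d[0])%(2*np.pi))
```

```text
[0.51678024 0.19706668 0.22270681] [-0.0082033  -0.20584274 -0.74929827]
[[252, 157], [262, 157], [262, 295], [252, 295]] [[0.513, 0.1089], [0.513, 0.1186], [0.6657, 0.1192], [0.6657, 0.1081]]
[[300, 155], [316, 154], [320, 242], [305, 243]] [[0.511, 0.1562], [0.5103, 0.1712], [0.6029, 0.1806], [0.6037, 0.1643]]
knob dark
[0.44139982 0.27879093 0.13054773] 0.11333781702468652 theta 1.5117131945282059
```

View pics/F.png

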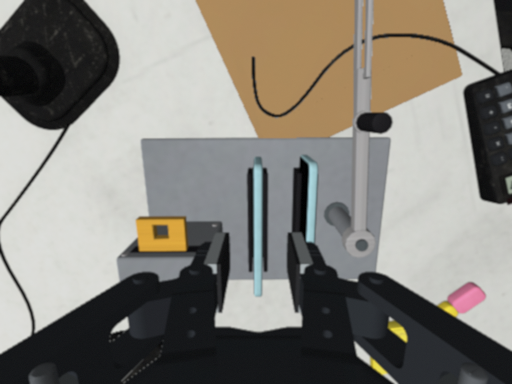

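Run:
```python
from h import *
np.set_printoptions(precision=4,suppress=True)
F,im=load("F"); a=np.radians(9);X=np.array([np.cos(a),np.sin(a)]);N=np.array([-X[1],X[0]])
rk=lambda u,v,z:(lambda p:np.array([p@X,p@N]))(onz(F,u,v,z)[:2])
print("wall ends",rk(250,168,.05),rk(250,271,.05),"base near",rk(143,138.5,.012),rk(390,138.5,.012))
g=cv2.cvtColor(im,cv2.COLOR_BGR2GRAY).astype(int)
for r in(80,100,150,180,210): print(r,g[r,348:378])
h=onz(F,360,243,.106)[:2]; print("hinge",h, h@X,h@N)
kn=(g<45).astype(np.uint8); kn[:,:340]=0;kn[:,410:]=0;kn[:95]=0;kn[150:]=0
ys,xs=np.where(kn>0); print("knob px",xs.min(),xs.max(),ys.min(),ys.max(),xs.mean(),ys.mean())
pk=onz(F,xs.mean(),ys.mean(),.124)[:2]; pt=onz(F,xs.max()-5.5,ys.mean(),.144)[:2]
for p in(pk,pt):
    d=p-np.array([.5521,.3031]); print("knob",p,np.linalg.norm(d),"theta",np.radians(279)-np.arctan2(d[1],d[0])%(2*np.pi))
```

```text
wall ends [0.5296 0.106 ] [0.6553 0.1051] base near [ 0.5007 -0.0222] [0.5006 0.2723]
80 [142 142 142 142 140 134 126 124 127 141 157 162 163 163 164 163 163 161
 159 158 155 150 141 138 141 141 141 141 141 141]
100 [141 141 141 142 140 135 126 125 133 150 162 164 163 164 166 166 165 162
 159 157 154 144 138 141 142 142 141 142 141 141]
150 [138 138 138 136 130 126 127 136 153 165 166 166 167 167 166 163 161 159
 157 150 135 129 134 136 136 136 136 136 137 137]
180 [138 138 136 132 127 125 130 147 162 166 166 167 167 165 162 159 159 158
 151 135 128 133 136 136 135 135 134 134 134 134]
210 [104 125 135 130 125 128 140 157 166 167 167 167 165 162 159 158 158 153
 138 130 135 138 137 136 135 135 135 136 137 137]
hinge [0.5526 0.3038] 0.5933629665520564 0.21363292211830764
knob px 357 390 113 131 373.9312977099237 122.02480916030534
knob [0.4409 0.2806] 0.11344061458562046 theta 1.5284743070483682
knob [0.4405 0.2807] 0.1138241013695263 theta 1.5301419791120083
```

Request:
{"op": "nudge_tcp", "data": {"moves": [[[0.0,0,0],[0,0,0.1]],[[0.0,0,0],[0,0,0.22]],[[0.0,0,0],[0,0,0.34]],[[0.0,0,0],[0,0,0.46]],[[0.0,0,0],[0,0,0.58]],[[0.0,0,0],[0,0,0.7]],[[0.0,0,0],[0,0,0.82]],[[0.0,0,0],[0,0,0.94]],[[0.0,0,0],[0,0,1.06]],[[0.0,0,0],[0,0,1.18]],[[0.0,0,0],[0,0,1.3]],[[0.0,0,0],[0,0,1.42]],[[0.0,0,0],[0,0,1.54]],[[0,0,0],[0,0,1.54]]], "finger_gap": 0.5}}

```text
time_s: 11.3
tcp_pos: [0.5164, 0.1965, 0.2198]
eef_rot: [0.64, 0.768, -0.002, -0.0]
force: [0.1, -0.6, -0.2]
width: 0.501
finger_force: 0.0
```

Run:
```python
from h import *
go(.440,.2806,.22,-78.7); go(.440,.2806,.112,-78.7)
```

```text
go [ 0.0965 -0.06   -0.0003] [-4.0000e-04  3.6000e-03  1.5556e+00] len 0.114
go [ 0.0968 -0.0597  0.1077] [-4.0000e-04  3.6000e-03  1.5556e+00] len 0.157
```

Request:
{"op": "nudge_tcp", "data": {"moves": [[[0.02,-0.01,0],[0,0,0.1]],[[0.04,-0.02,0],[0,0,0.22]],[[0.06,-0.04,0],[0,0,0.34]],[[0.08,-0.05,0],[0,0,0.46]],[[0.097,-0.06,0],[0,0,0.58]],[[0.097,-0.06,0],[0,0,0.7]],[[0.097,-0.06,0],[0,0,0.82]],[[0.097,-0.06,0],[0,0,0.94]],[[0.097,-0.06,0],[0,0,1.06]],[[0.097,-0.06,0],[0,0,1.18]],[[0.097,-0.06,0],[0,0,1.3]],[[0.097,-0.06,0],[0,0,1.42]],[[0.097,-0.06,0],[0,0,1.54]],[[0.097,-0.06,0.03],[0,0,1.555]],[[0.097,-0.06,0.06],[0,0,1.555]],[[0.097,-0.06,0.09],[0,0,1.555]],[[0.097,-0.06,0.108],[0,0,1.555]],[[0.097,-0.06,0.108],[0,0,1.555]],[[0.097,-0.06,0.108],[0,0,1.555]]]}}

```text
time_s: 12.88
tcp_pos: [0.439, 0.28, 0.1126]
eef_rot: [0.995, 0.103, -0.001, 0.001]
force: [0.1, -0.2, 1.1]
width: 0.496
finger_force: 0.0
```

Request:
{"op": "nudge_tcp", "data": {"moves": [[[0,0,0],[0,0,0]],[[0,0,0],[0,0,0]],[[0,0,0],[0,0,0]],[[0,0,0],[0,0,0]],[[0,0,0],[0,0,0]],[[0,0,0],[0,0,0]]], "finger_gap": 0.0}}

```text
time_s: 13.38
tcp_pos: [0.4404, 0.2811, 0.1153]
eef_rot: [0.995, 0.102, 0.001, -0.001]
force: [-0.2, -1.9, 6.8]
width: 0.163
finger_force: 58.6
```

Run:
```python
from h import *
o=arm.get_obs(); print(o["q"],o["tcp_pos"])
M=T(); p=M[:2,3]; hg=np.array([.5523,.3033]); d=p-hg; r=np.linalg.norm(d); b0=np.arctan2(d[1],d[0]); th=np.radians(279)-b0%(2*np.pi); print("r",r,"theta",th)
for k in np.arange(0,th+.125,.11):
    b=b0+k; q=hg+r*np.array([np.cos(b),np.sin(b)])
    print([*np.round(M[:3,:3].T@np.r_[q-p,0],3)[:2],0,0,0,-round(k,3)])
```

```text
[-1.22203178  0.29924946  0.7061256   1.83520288 -0.21875305  1.08332771
 -1.80187938] [0.44044592 0.28109135 0.11533594]
r 0.11403753823617671 theta 1.5318747938403736
[np.float64(0.0), np.float64(0.0), 0, 0, 0, np.float64(-0.0)]
[np.float64(0.001), np.float64(0.013), 0, 0, 0, np.float64(-0.11)]
[np.float64(0.003), np.float64(0.025), 0, 0, 0, np.float64(-0.22)]
[np.float64(0.006), np.float64(0.037), 0, 0, 0, np.float64(-0.33)]
[np.float64(0.01), np.float64(0.049), 0, 0, 0, np.float64(-0.44)]
[np.float64(0.016), np.float64(0.06), 0, 0, 0, np.float64(-0.55)]
[np.float64(0.023), np.float64(0.07), 0, 0, 0, np.float64(-0.66)]
[np.float64(0.032), np.float64(0.08), 0, 0, 0, np.float64(-0.77)]
[np.float64(0.041), np.float64(0.088), 0, 0, 0, np.float64(-0.88)]
[np.float64(0.051), np.float64(0.096), 0, 0, 0, np.float64(-0.99)]
[np.float64(0.062), np.float64(0.102), 0, 0, 0, np.float64(-1.1)]
[np.float64(0.073), np.float64(0.107), 0, 0, 0, np.float64(-1.21)]
[np.float64(0.085), np.float64(0.111), 0, 0, 0, np.float64(-1.32)]
[np.float64(0.097), np.float64(0.114), 0, 0, 0, np.float64(-1.43)]
[np.float64(0.11), np.float64(0.115), 0, 0, 0, np.float64(-1.54)]
[np.float64(0.122), np.float64(0.115), 0, 0, 0, np.float64(-1.65)]
```

Request:
{"op": "nudge_tcp", "data": {"moves": [[[0.001,0.013,0],[0,0,-0.11]],[[0.003,0.025,0],[0,0,-0.22]],[[0.006,0.037,0],[0,0,-0.33]],[[0.01,0.049,0],[0,0,-0.44]],[[0.016,0.06,0],[0,0,-0.55]],[[0.023,0.07,0],[0,0,-0.66]],[[0.032,0.08,0],[0,0,-0.77]]]}}

```text
time_s: 13.97
tcp_pos: [0.4876, 0.2094, 0.1153]
eef_rot: [0.882, 0.471, 0.001, -0.001]
force: [-2.2, 1.7, 5.5]
width: 0.168
finger_force: 59.5
```

Run:
```python
from h import *
M=T(); p=M[:2,3]; hg=np.array([.5523,.3033]); d=p-hg; r=np.linalg.norm(d); b0=np.arctan2(d[1],d[0]); th=np.radians(279)-b0%(2*np.pi); print("r",r,"theta",th)
```

```text
r 0.1140061466012572 theta 0.7600746983866751
```

Request:
{"op": "nudge_tcp", "data": {"moves": [[[0.001,0.013,0],[0,0,-0.11]],[[0.003,0.025,0],[0,0,-0.22]],[[0.006,0.037,0],[0,0,-0.33]],[[0.01,0.049,0],[0,0,-0.44]],[[0.016,0.06,0],[0,0,-0.55]],[[0.023,0.07,0],[0,0,-0.66]],[[0.026,0.074,0],[0,0,-0.7]],[[0.026,0.074,0],[0,0,-0.7]],[[0.026,0.074,0],[0,0,-0.7]]]}}

```text
time_s: 14.72
tcp_pos: [0.5644, 0.1895, 0.1154]
eef_rot: [0.67, 0.742, 0.002, 0.001]
force: [2.6, 0.2, 3.9]
width: 0.164
finger_force: 59.5
```

Run:
```python
from h import *
M=T(); p=M[:2,3]; hg=np.array([.5523,.3033]); d=p-hg; r=np.linalg.norm(d); b0=np.arctan2(d[1],d[0]); th=np.radians(279)-b0%(2*np.pi); print("r",r,"theta",th)
```

```text
r 0.1144187170250502 theta 0.05098353006275591
```

Request:
{"op": "nudge_tcp", "data": {"moves": [[[0,0.002,0],[0,0,-0.02]],[[0,0.004,0],[0,0,-0.035]],[[0,0.006,0],[0,0,-0.05]],[[0,0.008,0],[0,0,-0.06]],[[0,0.008,0],[0,0,-0.06]],[[0,0.008,0],[0,0,-0.06]]]}}

```text
time_s: 15.22
tcp_pos: [0.5712, 0.1904, 0.1153]
eef_rot: [0.647, 0.762, 0.001, 0.0]
force: [-0.1, 0.6, 7.4]
width: 0.165
finger_force: 59.7
```

Run:
```python
from h import *
M=T(); p=M[:2,3]; hg=np.array([.5523,.3033]); d=p-hg; r=np.linalg.norm(d); b0=np.arctan2(d[1],d[0]); th=np.radians(279)-b0%(2*np.pi); print("r",r,"theta",th, M[:3,1])
```

```text
r 0.11447771149134817 theta -0.009080000416214595 [0.98686849 0.16150842 0.00236949]
```

Request:
{"op": "nudge_tcp", "data": {"moves": [[[0,0.002,0],[0,0,-0.01]],[[0,0.003,0],[0,0,-0.01]],[[0,0.004,0],[0,0,-0.01]],[[0,0.004,0],[0,0,-0.01]]]}}

```text
time_s: 15.55
tcp_pos: [0.5718, 0.1905, 0.1153]
eef_rot: [0.644, 0.765, -0.001, -0.002]
force: [-17.7, -2.9, 20.2]
width: 0.163
finger_force: 61.3
```

Request:
{"op": "nudge_tcp", "data": {"moves": [[[0,0.001,0],[0,0,0]],[[0,0.003,0],[0,0,0]],[[0,0.003,0],[0,0,0]]]}}

```text
time_s: 15.8
tcp_pos: [0.5719, 0.1905, 0.1151]
eef_rot: [0.644, 0.765, -0.004, -0.004]
force: [-31.9, -7.1, 30.2]
width: 0.163
finger_force: 63.0
```

Request:
{"op": "nudge_tcp", "data": {"moves": [[[0,-0.005,0],[0,0,0]],[[0,-0.005,0],[0,0,0]],[[0,-0.005,0],[0,0,0]],[[0,-0.005,0],[0,0,0]],[[0,-0.005,0],[0,0,0]]], "finger_gap": 0.45}}

```text
time_s: 16.22
tcp_pos: [0.5729, 0.1901, 0.1137]
eef_rot: [0.643, 0.765, 0.0, 0.0]
force: [-0.0, 0.2, -0.4]
width: 0.448
finger_force: 0.0
```

Request:
{"op": "nudge_tcp", "data": {"moves": [[[0,0,-0.03],[0,0,0]],[[0,0,-0.07],[0,0,0]],[[0,0,-0.11],[0,0,0]],[[0,0,-0.15],[0,0,0]],[[0,0,-0.19],[0,0,0]],[[0,0,-0.22],[0,0,0]],[[0,0,-0.22],[0,0,0]],[[0,0,-0.22],[0,0,0]]]}}

```text
time_s: 16.88
tcp_pos: [0.5738, 0.19, 0.3359]
eef_rot: [0.644, 0.765, 0.002, 0.001]
force: [0.3, -0.6, -0.3]
width: 0.449
finger_force: 0.0
```

Run:
```python
from h import *
snap("wrist","G"); snap("top","Gt"); o=arm.get_obs(); print(o["tcp_pos"],o["q"])
cv2.imwrite("pics/GG.png",np.hstack([load("G")[1],cv2.resize(load("Gt")[1][110:230,110:260],(280,224))] ) if 0 else np.hstack([load("G")[1],np.vstack([cv2.resize(load("Gt")[1][110:230,110:260],(280,224)),np.zeros((160,280,3),np.uint8)])]))
```

```text
[0.57254225 0.19000731 0.33263153] [-0.73908674  0.33607867  0.5127982   1.25800534 -0.16220756  1.58943285
 -0.08046434]
```

View pics/GG.png

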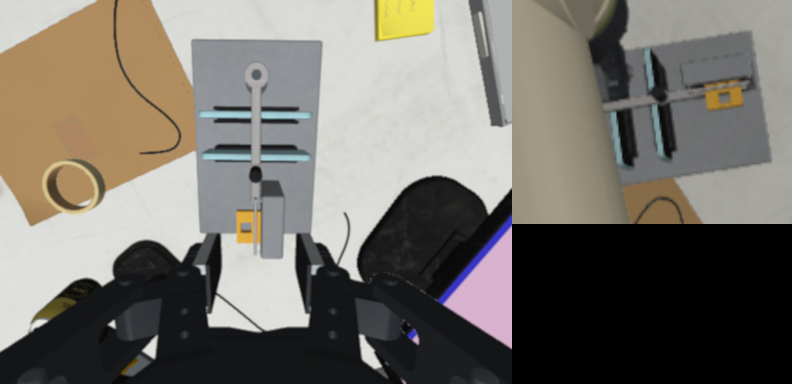

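Run:
```python
from h import *
np.set_printoptions(precision=4,suppress=True)
# loop hole again, numerically, with the bar home
ks=[]
for n in("rackA","B","C","E","F","G","Gt"):
    c,im=load(n); h=cv2.cvtColor(im,cv2.COLOR_BGR2HSV); m=cv2.inRange(h,(12,130,120),(26,255,255))
    cs,hi=cv2.findContours(m,cv2.RETR_CCOMP,cv2.CHAIN_APPROX_NONE)
    for i,q in enumerate(cs):
        if hi[0][i][3]>=0 and cv2.contourArea(q)>20:
            r=cv2.minAreaRect(q); ks.append((c,*r[0])); print(n,np.array(r[0]),np.array(r[1]),onz(c,*r[0],.1)[:2])
print(tri(*ks))
go(.46,-.25,.36,58)
```

```text
rackA [194.5 235. ] [10.2859 10.7331] [0.5728 0.1105]
B [327.55 200.15] [ 9.4868 10.4355] [0.5728 0.1117]
C [467.1 172.3] [10.1193  7.5895] [0.5734 0.1113]
E [115.3959 203.3652] [21.3819 22.784 ] [0.5729 0.1098]
F [450.0001 309.5   ] [9.1924 6.364 ] [0.6146 0.42  ]
F [160.5 231. ] [15. 14.] [0.5731 0.1103]
G [246.  226.5] [12. 11.] [0.5724 0.111 ]
Gt [223.5 162. ] [7. 8.] [0.5727 0.1113]
(array([0.5377, 0.1392, 0.2138]), [np.float64(0.009204144336283861), np.float64(0.04520442409796487), np.float64(0.08682480728382229), np.float64(0.02057156725911844), np.float64(0.14435950796188193), np.float64(0.014966029857243627), np.float64(0.03461349682943413), np.float64(0.04177188149368883)])
go [-0.4141 -0.1866 -0.0269] [-0.0016 -0.0002 -0.8394] len 0.455
```

Request:
{"op": "nudge_tcp", "data": {"moves": [[[-0.03,-0.014,-0.027],[0,0,-0.12]],[[-0.07,-0.03,-0.027],[0,0,-0.24]],[[-0.11,-0.05,-0.027],[0,0,-0.36]],[[-0.414,-0.187,-0.027],[0,0,-0.48]],[[-0.414,-0.187,-0.027],[0,0,-0.6]],[[-0.414,-0.187,-0.027],[0,0,-0.72]],[[-0.414,-0.187,-0.027],[0,0,-0.84]],[[-0.414,-0.187,-0.027],[0,0,-0.84]],[[-0.414,-0.187,-0.027],[0,0,-0.84]],[[-0.414,-0.187,-0.027],[0,0,-0.84]],[[-0.414,-0.187,-0.027],[0,0,-0.84]],[[-0.414,-0.187,-0.027],[0,0,-0.84]],[[-0.414,-0.187,-0.027],[0,0,-0.84]],[[-0.414,-0.187,-0.027],[0,0,-0.84]]], "finger_gap": 0.6}}

```text
time_s: 18.15
tcp_pos: [0.459, -0.2504, 0.3593]
eef_rot: [0.276, 0.961, -0.0, -0.001]
force: [-0.0, 0.0, -0.1]
width: 0.604
finger_force: 0.0
```

Add to h.py:
```python
def redmask(im):
    h=cv2.cvtColor(im,cv2.COLOR_BGR2HSV); return cv2.inRange(h,(0,120,60),(8,255,255))|cv2.inRange(h,(172,120,60),(180,255,255))
def blue(im):
    h=cv2.cvtColor(im,cv2.COLOR_BGR2HSV); return cv2.inRange(h,(105,120,50),(125,255,255))
```

Run:
```python
from h import *
np.set_printoptions(precision=4,suppress=True)
c,im=snap("wrist","H"); o=arm.get_obs(); print(o["tcp_pos"],o["q"])
for k,f in(("red",redmask),("blue",blue)):
  for n in("H","B","C"):
    c,im=load(n)
    for q in cv2.findContours(f(im),cv2.RETR_EXTERNAL,cv2.CHAIN_APPROX_NONE)[0]:
        if cv2.contourArea(q)>60: r=cv2.minAreaRect(q); print(k,n,cv2.contourArea(q),np.array(r[0]),np.array(r[1]),cv2.boxPoints(r).round().astype(int).tolist())
print(proj(load("H")[0],(.389,-.2345,.136)),proj(load("H")[0],(.4038,-.246,.104)))
```

```text
[ 0.4598 -0.2491  0.3594] [-0.1891  0.1484  0.7265  1.4267 -0.0981  1.6059  1.5421]
red H 131.0 [ 75.0707 165.7366] [ 5.8668 33.5945] [[59, 170], [89, 156], [92, 161], [61, 175]]
red H 160.5 [237.5 132. ] [16. 13.] [[231, 124], [244, 124], [244, 140], [231, 140]]
red H 121.0 [236.5 117. ] [13. 12.] [[230, 123], [230, 111], [243, 111], [243, 123]]
red H 869.5 [97.2931 52.9828] [29.4811 36.6231] [[81, 70], [84, 34], [114, 36], [110, 72]]
red B 205.0 [ 44.3432 153.8405] [22.13  11.984] [[32, 152], [39, 142], [57, 156], [50, 165]]
red B 133.0 [ 29.5 143. ] [12.0748 14.3108] [[20, 141], [33, 134], [39, 145], [26, 152]]
red C 173.5 [185.4753 109.2525] [17.9107 13.234 ] [[178, 101], [191, 100], [193, 118], [180, 119]]
red C 129.0 [183.5  93. ] [12. 13.] [[177, 87], [190, 87], [190, 99], [177, 99]]
red C 105.5 [12.  84.5] [ 5. 24.] [[0, 82], [24, 82], [24, 87], [0, 87]]
blue H 114.0 [499.8078 301.9616] [ 6.6438 23.5367] [[488, 301], [511, 296], [512, 3
[... 331 characters left out ...]
21.6131] [ 6.8955 45.2769] [[25, 39], [47, 0], [53, 4], [30, 43]]
blue H 151.5 [27.2169 15.4693] [10.646  40.3936] [[13, 31], [32, -5], [42, 0], [22, 36]]
blue B 113.5 [436. 381.] [ 4. 44.] [[414, 379], [458, 379], [458, 383], [414, 383]]
blue B 684.5 [ 62.7794 170.8676] [44.7611 25.7248] [[37, 170], [50, 148], [89, 171], [75, 193]]
blue B 1747.0 [47.0575 48.9534] [96.1006 21.0416] [[-2, 54], [0, 33], [96, 44], [94, 64]]
blue C 589.0 [185. 132.] [44. 22.] [[174, 110], [196, 110], [196, 154], [174, 154]]
blue C 77.0 [14. 78.] [ 4. 28.] [[0, 76], [28, 76], [28, 80], [0, 80]]
blue C 1228.5 [187.5   9.5] [19. 95.] [[140, 0], [235, 0], [235, 19], [140, 19]]
[237.9843 116.8717] [238.4275 131.5423]
```

Run:
```python
from h import *
np.set_printoptions(precision=4,suppress=True)
V={}
for n in("B","C","H"):
    c,im=load(n); bl=[]
    for q in cv2.findContours(redmask(im),cv2.RETR_EXTERNAL,cv2.CHAIN_APPROX_NONE)[0]:
        a=cv2.contourArea(q)
        if 110<a<230:
            (u,v)=cv2.minAreaRect(q)[0]; p=proj(c,(.396,-.24,.12))
            if np.hypot(u-p[0],v-p[1])<30: m=cv2.moments(q); bl.append((m["m10"]/m["m00"],m["m01"]/m["m00"]))
    bl.sort(key=lambda t:t[1]); V[n]=(c,bl); print(n,bl)
cap=tri(*[(V[n][0],*V[n][1][0]) for n in V]); sd=tri(*[(V[n][0],*V[n][1][1]) for n in V]); print("cap",cap,"side",sd)
N=[];P=[]
for n in V:
    c,b=V[n]; o,d1=ray(c,*b[0]); _,d2=ray(c,*b[1]); k=np.cross(d1,d2); k/=np.linalg.norm(k); N.append(k);P.append(o)
N=np.array(N); u=np.linalg.svd(N)[2][2]; u*=np.sign(u[2]); pt=np.linalg.lstsq(N,np.einsum("ij,ij->i",N,np.array(P)),rcond=None)[0]
print("axis",u,"tilt",np.degrees(np.arccos(u[2])),"az",np.degrees(np.arctan2(u[1],u[0])))
print("at z=.135",cap[0],"cap->side dir",(cap[0]-sd[0])/np.linalg.norm(cap[0]-sd[0]))
# holder foot in H, dark contour
c,im=load("H"); g=cv2.cvtColor(im,cv2.COLOR_BGR2GRAY); m=cv2.inRange(g,30,100)|blue(im)
p=proj(c,(.4345,-.2636,.012)); 
for q in cv2.findContours(cv2.morphologyEx(m,cv2.MORPH_OPEN,np.ones((3,3))),0,1)[0]:
    if cv2.pointPolygonTest(q,tuple(map(float,p)),False)>=0:
        r=cv2.minAreaRect(q); B=cv2.boxPoints(r); print("foot",r,[onz(c,*x,.012)[:2] for x in B])
        ce=np.mean([onz(c,*x,.012)[:2] for x in B],0); print(ce)
```

```text
B [(29.394736842105264, 143.06766917293234), (44.78048780487805, 153.9691056910569)]
C [(183.47286821705427, 93.19121447028424), (185.3938520653218, 109.19308357348703)]
H [(236.34710743801654, 117.4724517906336), (238.20560747663552, 132.08618899273105)]
cap (array([ 0.3884, -0.2366,  0.1331]), [np.float64(0.00013132997609854587), np.float64(0.00019788045092171964), np.float64(0.00015761059126284357)]) side (array([ 0.4039, -0.2466,  0.1025]), [np.float64(0.0005497156307435085), np.float64(0.0002884393092964873), np.float64(0.000400812239009998)])
axis [-0.4291  0.2758  0.8601] tilt 30.673470376879305 az 147.2678122215285
at z=.135 [ 0.3884 -0.2366  0.1331] cap->side dir [-0.4338  0.2788  0.8568]
foot ((242.5, 145.5), (67.0, 39.0), 90.0) [array([ 0.3651, -0.2575]), array([ 0.3984, -0.2044]), array([ 0.4914, -0.2623]), array([ 0.4561, -0.3186])]
[ 0.4277 -0.2607]
```

Add to h.py:
```python
def go6(p,y,z):
    M=T(); y=np.array(y,float); z=np.array(z,float); z/=np.linalg.norm(z); y-=z*(y@z); y/=np.linalg.norm(y)
    D=np.stack([np.cross(y,z),y,z],1); print("go6",np.round(M[:3,:3].T@(np.array(p)-M[:3,3]),4),np.round(R.from_matrix(M[:3,:3].T@D).as_rotvec(),4))
```

Run:
```python
from h import *
u=np.array([-.4265,.2635,.866]);E=np.array([.3890,-.2368,.1331]);S=E-.05*u; y=[.532,.847,0]
print(S); go6(S+.075*u,y,-u); go6(S+.017*u,y,-u)
```

```text
[ 0.410325 -0.249975  0.0898  ]
go6 [ 0.0786 -0.027   0.2049] [-0.0032 -0.5272  0.0025]
go6 [ 0.0494 -0.0268  0.255 ] [-0.0032 -0.5272  0.0025]
```

Request:
{"op": "nudge_tcp", "data": {"moves": [[[0.02,-0.01,0.02],[0,-0.11,0]],[[0.04,-0.02,0.04],[0,-0.22,0]],[[0.06,-0.027,0.06],[0,-0.33,0]],[[0.0786,-0.027,0.08],[0,-0.44,0]],[[0.0786,-0.027,0.11],[0,-0.527,0]],[[0.0786,-0.027,0.14],[0,-0.527,0]],[[0.0786,-0.027,0.17],[0,-0.527,0]],[[0.0786,-0.027,0.19],[0,-0.527,0]],[[0.0786,-0.027,0.205],[0,-0.527,0]],[[0.0786,-0.027,0.205],[0,-0.527,0]],[[0.0786,-0.027,0.205],[0,-0.527,0]]]}}

```text
time_s: 19.12
tcp_pos: [0.4085, -0.2443, 0.1732]
eef_rot: [0.265, 0.928, -0.073, 0.25]
force: [-0.5, -1.3, -0.2]
width: 0.601
finger_force: 0.0
```

Run:
```python
from h import *
u=np.array([-.4265,.2635,.866]);E=np.array([.3890,-.2368,.1331]);S=E-.05*u; y=[.532,.847,0]
print(arm.get_obs()["q"]); go6(S+.075*u,y,-u); go6(S+.017*u,y,-u)
c,im=snap("wrist","I")
for q in cv2.findContours(redmask(im),0,1)[0]:
    if cv2.contourArea(q)>60: print(cv2.contourArea(q),cv2.minAreaRect(q))
print("pred cap,shoulder",proj(c,E),proj(c,S))
```

```text
[ 0.69915292 -0.25413291 -0.2404135   2.29059407 -0.0073683   0.57476511
  1.46938455]
go6 [ 0.0378 -0.0039 -0.0006] [-0.0041  0.0012  0.0043]
go6 [ 0.0379 -0.0037  0.0574] [-0.0041  0.0012  0.0043]
627.0 ((248.6000213623047, 154.70001220703125), (28.621667861938477, 29.06888198852539), 63.43495178222656)
pred cap,shoulder [250.42133717 166.98883896] [252.39282181 155.94066809]
```

Request:
{"op": "nudge_tcp", "data": {"moves": [[[-0.03,0,-0.02],[0,0.1,0]],[[-0.03,0,-0.03],[0,0.2,0]],[[-0.03,0,-0.03],[0,0.3,0]],[[-0.03,0,-0.03],[0,0.4,0]],[[-0.03,0,-0.03],[0,0.5,0]],[[-0.03,0,-0.03],[0,0.527,0]],[[-0.03,0,-0.03],[0,0.527,0]]]}}

```text
time_s: 19.75
tcp_pos: [0.419, -0.2493, 0.2147]
eef_rot: [0.274, 0.962, 0.002, -0.005]
force: [0.3, 1.3, -0.2]
width: 0.602
finger_force: 0.0
```

Run:
```python
from h import *
u=np.array([-.4265,.2635,.866]);E=np.array([.3890,-.2368,.1331]);S=E-.05*u; y=[.532,.847,0]
print(arm.get_obs()["q"]); D=np.array([0,0,-.019]); go6(S+.109*u+D,y,[0,0,-1]); go6(S+.034*u+D+[0,0,.055],y,[0,0,-1])
```

```text
[ 0.66984126  0.11517617 -0.21365388  1.74404039  0.02318919  1.29597797
  1.46735376]
go6 [ 0.0611 -0.0052  0.0502] [ 0.0009 -0.0111  0.0064]
go6 [ 0.0234 -0.0052  0.0597] [ 0.0009 -0.0111  0.0064]
```

Request:
{"op": "nudge_tcp", "data": {"moves": [[[0.03,-0.003,0.02],[0,0,0]],[[0.05,-0.005,0.04],[0,0,0]],[[0.061,-0.005,0.05],[0,-0.011,0]],[[0.061,-0.005,0.05],[0,-0.011,0]],[[0.061,-0.005,0.05],[0,-0.011,0]]]}}

```text
time_s: 20.17
tcp_pos: [0.3622, -0.2212, 0.1656]
eef_rot: [0.274, 0.962, -0.001, 0.002]
force: [0.0, -0.4, 0.7]
width: 0.603
finger_force: 0.0
```

Run:
```python
from h import *
u=np.array([-.4265,.2635,.866]);E=np.array([.3890,-.2368,.1331]);S=E-.05*u; y=[.532,.847,0]
print(arm.get_obs()["q"]); D=np.array([0,0,-.019]); go6(S+.109*u+D,y,[0,0,-1]); go6(S+.034*u+D,y,[0,0,-1])
```

```text
[ 6.88691548e-01  4.26979139e-03 -2.15855005e-01  1.97317644e+00
  1.84053822e-03  1.16018927e+00  1.48684569e+00]
go6 [-0.0014  0.0008  0.0005] [-0.0004  0.0041  0.0048]
go6 [-0.0388  0.0009  0.0656] [-0.0004  0.0041  0.0048]
```

Request:
{"op": "nudge_tcp", "data": {"moves": [[[-0.01,0.001,0.018],[0,0,0.004]],[[-0.02,0.001,0.035],[0,0,0.004]],[[-0.03,0.001,0.052],[0,0,0.004]],[[-0.0375,0.001,0.065],[0,0,0.004]],[[-0.0375,0.001,0.065],[0,0,0.004]],[[-0.0375,0.001,0.065],[0,0,0.004]]]}}

```text
time_s: 20.67
tcp_pos: [0.3955, -0.2412, 0.1006]
eef_rot: [0.277, 0.961, -0.0, 0.002]
force: [0.5, 0.2, -0.3]
width: 0.6
finger_force: 0.0
```

Request:
{"op": "nudge_tcp", "data": {"moves": [[[0,0,0],[0,0,0]],[[0,0,0],[0,0,0]],[[0,0,0],[0,0,0]],[[0,0,0],[0,0,0]],[[0,0,0],[0,0,0]],[[0,0,0],[0,0,0]],[[0,0,0],[0,0,0]],[[0,0,0],[0,0,0]]], "finger_gap": 0.0}}

```text
time_s: 21.33
tcp_pos: [0.395, -0.2415, 0.1012]
eef_rot: [0.277, 0.961, -0.001, 0.002]
force: [-2.5, 1.9, 6.8]
width: 0.19
finger_force: 58.4
```

Run:
```python
from h import *
o=arm.get_obs();print(o["tcp_pos"],o["ft_torque"])
```

```text
[ 0.3950365  -0.24149161  0.10119299] [0.26732463 0.24856347 0.06701437]
```

Request:
{"op": "nudge_tcp", "data": {"moves": [[[0.005,0,-0.0087],[0,0,0]],[[0.011,0,-0.019],[0,0,0]],[[0.017,0,-0.0295],[0,0,0]],[[0.023,0,-0.04],[0,0,0]],[[0.029,0,-0.05],[0,0,0]],[[0.035,0,-0.0607],[0,0,0]],[[0.0375,0,-0.065],[0,0,0]],[[0.0375,0,-0.08],[0,0,0]],[[0.0375,0,-0.11],[0,0,0]],[[0.0375,0,-0.15],[0,0,0]],[[0.0375,0,-0.19],[0,0,0]],[[0.0375,0,-0.23],[0,0,0]],[[0.0375,0,-0.26],[0,0,0]],[[0.0375,0,-0.26],[0,0,0]],[[0.0375,0,-0.26],[0,0,0]]]}}

```text
time_s: 22.58
tcp_pos: [0.3627, -0.2209, 0.3619]
eef_rot: [0.277, 0.961, -0.001, 0.003]
force: [0.6, -0.4, -0.6]
width: 0.194
finger_force: 58.6
```

Run:
```python
from h import *
o=arm.get_obs();print(o["q"],o["ft_torque"])
c,im=snap("wrist","J")
for q in cv2.findContours(redmask(im),0,1)[0]:
    if cv2.contourArea(q)>150: print(cv2.contourArea(q),cv2.minAreaRect(q))
a=np.radians(9);X=np.array([np.cos(a),np.sin(a),0])
go(.44,.06,.36,-81)
```

```text
[ 0.69395611 -0.08072524 -0.20422723  1.61721875 -0.01549657  1.59622457
  1.49881125] [ 1.16211876e-05 -2.18073369e-02  3.44747262e-02]
1356.5 ((257.5, 261.0), (42.0, 41.0), 90.0)
660.0 ((124.39109802246094, 121.589111328125), (25.174440383911133, 29.751611709594727), 5.710593223571777)
go [ 0.0836  0.279  -0.0003] [4.8000e-03 2.3000e-03 2.4226e+00] len 0.291
```

Request:
{"op": "nudge_tcp", "data": {"moves": [[[0.01,0.02,-0.02],[0,0,0.1]],[[0.02,0.04,-0.04],[0,0,0.22]],[[0.03,0.07,-0.06],[0,0,0.34]],[[0.04,0.1,-0.06],[0,0,0.46]],[[0.05,0.13,-0.06],[0,0,0.58]],[[0.06,0.16,-0.06],[0,0,0.7]],[[0.07,0.19,-0.06],[0,0,0.82]],[[0.084,0.22,-0.06],[0,0,0.94]],[[0.084,0.25,-0.06],[0,0,1.06]],[[0.084,0.279,-0.06],[0,0,1.18]],[[0.084,0.279,-0.06],[0,0,1.3]],[[0.084,0.279,-0.06],[0,0,1.42]],[[0.084,0.279,-0.06],[0,0,1.54]],[[0.084,0.279,-0.06],[0,0,1.66]],[[0.084,0.279,-0.06],[0,0,1.78]],[[0.084,0.279,-0.06],[0,0,1.9]],[[0.084,0.279,-0.06],[0,0,2.02]],[[0.084,0.279,-0.06],[0,0,2.14]],[[0.084,0.279,-0.06],[0,0,2.26]],[[0.084,0.279,-0.06],[0,0,2.38]]]}}

```text
time_s: 24.3
tcp_pos: [0.439, 0.0601, 0.4179]
eef_rot: [0.994, 0.11, -0.0, 0.001]
force: [0.0, 0.9, -0.1]
width: 0.195
finger_force: 58.7
```

Add to h.py:
```python
def pin_tool():
    u=np.array([-.4265,.2635,.866]); E=np.array([.3890,-.2368,.1331]); S=E-.05*u
    Rg=R.from_quat([.277,.961,-.001,.002]).as_matrix(); p=np.array([.3950,-.2415,.1012])
    s=Rg.T@(S-p); d=Rg.T@u; return s,d
def pin_go(h,zs,yaw=-81.):
    s,d=pin_tool(); print("s",np.round(s,4),"d",np.round(d,3)); s=s*[1,0,1]; d=d*[1,0,1]; d/=np.linalg.norm(d)
    a=np.radians(yaw); Y=np.array([np.cos(a),np.sin(a),0]); Zw=np.array([0,0,1.])
    # world = D @ tool ; D maps d->Zw, y->Y
    A=np.stack([np.cross([0,1,0],d),[0,1,0],d],1); B=np.stack([np.cross(Y,Zw),Y,Zw],1); D=B@A.T
    p=np.array([h[0],h[1],zs])-D@s; M=T()
    print("tcp",np.round(p,4),"shift",np.round(M[:3,:3].T@(p-M[:3,3]),4),"rot",np.round(R.from_matrix(M[:3,:3].T@D).as_rotvec(),4)); return p,D
```

Run:
```python
from h import *
print(arm.get_obs()["q"],arm.get_obs()["tcp_pos"]); pin_go((.5729,.1108),.26); pin_go((.5729,.1108),.20)
```

```text
[ 4.82751619e-01 -5.87730998e-03 -6.79002506e-01  1.42356418e+00
 -1.64787970e-03  1.72349847e+00 -1.54585720e+00] [0.43896049 0.06008448 0.41785925]
s [-0.0174  0.001   0.0115] d [ 0.498 -0.005 -0.868]
tcp [0.5822 0.1123 0.2786] shift [ 0.1513 -0.0197  0.1391] rot [-0.0147  0.5211  0.0634]
s [-0.0174  0.001   0.0115] d [ 0.498 -0.005 -0.868]
tcp [0.5822 0.1123 0.2186] shift [ 0.1514 -0.0199  0.1991] rot [-0.0147  0.5211  0.0634]
```

Request:
{"op": "nudge_tcp", "data": {"moves": [[[0.02,-0.003,0.0],[0,0.1,0.01]],[[0.05,-0.006,0.0],[-0.004,0.2,0.02]],[[0.08,-0.01,0.02],[-0.007,0.3,0.03]],[[0.12,-0.015,0.05],[-0.01,0.4,0.05]],[[0.151,-0.02,0.08],[-0.0147,0.5,0.06]],[[0.151,-0.02,0.11],[-0.0147,0.521,0.063]],[[0.151,-0.02,0.139],[-0.0147,0.521,0.063]],[[0.151,-0.02,0.139],[-0.0147,0.521,0.063]],[[0.151,-0.02,0.139],[-0.0147,0.521,0.063]]]}}

```text
time_s: 25.05
tcp_pos: [0.581, 0.113, 0.2784]
eef_rot: [0.963, 0.079, 0.255, -0.021]
force: [0.6, -0.1, 0.9]
width: 0.192
finger_force: 58.7
```

Run:
```python
from h import *
np.set_printoptions(precision=4,suppress=True)
print(arm.get_obs()["q"]); pin_go((.5729,.1108),.26); s,d=pin_tool(); M=T(); W=lambda t:M[:3,:3]@(s*[1,0,1]+t*d)+M[:3,3]
print("S",W(0),"cap",W(.05),"tip",W(-.07))
for n in("side","top"):
    c,im=snap(n,"K"+n); print(n,"pred cap/mid/S",proj(c,W(.05)),proj(c,W(.025)),proj(c,W(0)),"tip",proj(c,W(-.07)))
    for q in cv2.findContours(redmask(im),0,1)[0]:
        if cv2.contourArea(q)>15: r=cv2.minAreaRect(q); print(cv2.contourArea(q),np.array(r[0]),np.array(r[1]),cv2.boxPoints(r).round().astype(int).tolist())
```

```text
[ 0.4845 -0.0603 -0.7232  1.8717  0.0026  0.7986 -1.6567]
s [-0.0174  0.001   0.0115] d [ 0.498 -0.005 -0.868]
tcp [0.5822 0.1123 0.2786] shift [0.0011 0.001  0.0003] rot [-0.0034  0.0023  0.0057]
S [0.5716 0.1115 0.2598] cap [0.5717 0.1117 0.3098] tip [0.5715 0.1112 0.1897]
side pred cap/mid/S [246.0119 105.1998] [246.2736 113.4866] [246.5262 121.4873] tip [247.1893 142.4879]
244.5 [270. 377.] [12. 22.] [[259, 371], [281, 371], [281, 383], [259, 383]]
84.0 [351.3111 368.6211] [ 3.5674 33.1053] [[343, 383], [357, 353], [360, 354], [346, 384]]
27.5 [246.63 116.91] [10.4652  4.3841] [[244, 112], [248, 111], [250, 122], [245, 122]]
top pred cap/mid/S [212.4703 142.6833] [214.1284 145.6073] [215.6846 148.3515] tip [219.573  155.2087]
144.0 [419.5001 316.    ] [ 9.1924 16.2635] [[411, 319], [422, 307], [429, 314], [417, 325]]
33.5 [211.5 138.5] [5. 9.] [[207, 136], [216, 136], [216, 141], [207, 141]]
```

Run:
```python
from h import *
pin_go((.5729,.1108),.178); pin_go((.5729,.1108),.102)
```

```text
s [-0.0174  0.001   0.0115] d [ 0.498 -0.005 -0.868]
tcp [0.5822 0.1123 0.1966] shift [-0.0444  0.0011  0.0739] rot [-0.0028 -0.0051  0.0057]
s [-0.0174  0.001   0.0115] d [ 0.498 -0.005 -0.868]
tcp [0.5822 0.1123 0.1206] shift [-0.0825  0.001   0.1397] rot [-0.0028 -0.0051  0.0057]
```

Request:
{"op": "nudge_tcp", "data": {"moves": [[[-0.01,0.001,0.018],[0,0,0.004]],[[-0.02,0.001,0.035],[0,0,0.004]],[[-0.03,0.001,0.052],[0,0,0.004]],[[-0.038,0.001,0.066],[0,0,0.004]],[[-0.042,0.001,0.073],[0,0,0.004]],[[-0.042,0.001,0.073],[0,0,0.004]],[[-0.042,0.001,0.073],[0,0,0.004]],[[-0.042,0.001,0.073],[0,0,0.004]]]}}

```text
time_s: 25.82
tcp_pos: [0.584, 0.1127, 0.1988]
eef_rot: [0.963, 0.077, 0.259, -0.021]
force: [0.6, 0.2, -0.5]
width: 0.19
finger_force: 58.7
```

Run:
```python
from h import *
pin_go((.5729,.1108),.178); pin_go((.5729,.1108),.164);pin_go((.5729,.1108),.102)
```

```text
s [-0.0174  0.001   0.0115] d [ 0.498 -0.005 -0.868]
tcp [0.5822 0.1123 0.1966] shift [-0.0027  0.0001  0.0009] rot [-0.0026 -0.0059  0.0018]
s [-0.0174  0.001   0.0115] d [ 0.498 -0.005 -0.868]
tcp [0.5822 0.1123 0.1826] shift [-0.0097  0.0002  0.013 ] rot [-0.0026 -0.0059  0.0018]
s [-0.0174  0.001   0.0115] d [ 0.498 -0.005 -0.868]
tcp [0.5822 0.1123 0.1206] shift [-0.0408  0.0002  0.0666] rot [-0.0026 -0.0059  0.0018]
```

Lower gently into the loop: tip to ~12 mm below the tongue's top, watching force.

Request:
{"op": "nudge_tcp", "data": {"moves": [[[-0.004,0,0.004],[0,-0.006,0]],[[-0.007,0,0.008],[0,-0.006,0]],[[-0.01,0,0.013],[0,-0.006,0]],[[-0.012,0,0.017],[0,-0.006,0]],[[-0.014,0,0.021],[0,-0.006,0]],[[-0.014,0,0.021],[0,-0.006,0]]]}}

```text
time_s: 26.32
tcp_pos: [0.5805, 0.1121, 0.1699]
eef_rot: [0.964, 0.077, 0.254, -0.021]
force: [-0.4, 0.2, -1.3]
width: 0.196
finger_force: 58.7
```

Run:
```python
from h import *
pin_go((.5729,.1108),.154);pin_go((.5729,.1108),.102)
```

```text
s [-0.0174  0.001   0.0115] d [ 0.498 -0.005 -0.868]
tcp [0.5822 0.1123 0.1726] shift [ 0.0029  0.0001 -0.0016] rot [-0.0031  0.005   0.0018]
s [-0.0174  0.001   0.0115] d [ 0.498 -0.005 -0.868]
tcp [0.5822 0.1123 0.1206] shift [-0.0228  0.0002  0.0437] rot [-0.0031  0.005   0.0018]
```

Request:
{"op": "nudge_tcp", "data": {"moves": [[[-0.002,0,0.008],[0,0.003,0]],[[-0.006,0,0.015],[0,0.003,0]],[[-0.01,0,0.022],[0,0.003,0]],[[-0.014,0,0.028],[0,0.003,0]],[[-0.017,0,0.034],[0,0.003,0]],[[-0.0195,0,0.038],[0,0.003,0]],[[-0.0195,0,0.038],[0,0.003,0]],[[-0.0195,0,0.038],[0,0.003,0]]]}}

```text
time_s: 26.98
tcp_pos: [0.5819, 0.1123, 0.1274]
eef_rot: [0.964, 0.077, 0.255, -0.021]
force: [-4.2, -0.8, -2.2]
width: 0.192
finger_force: 58.7
```

Run:
```python
from h import *
pin_go((.5729,.1108),.102)
```

```text
s [-0.0174  0.001   0.0115] d [ 0.498 -0.005 -0.868]
tcp [0.5822 0.1123 0.1206] shift [-0.0031  0.0001  0.006 ] rot [-0.0026  0.0026  0.0019]
```

Request:
{"op": "nudge_tcp", "data": {"moves": [[[-0.001,0,0.002],[0,0,0]],[[-0.002,0,0.0035],[0,0,0]],[[-0.003,0,0.005],[0,0,0]],[[-0.003,0,0.0055],[0,0,0]],[[-0.003,0,0.0055],[0,0,0]]]}}

```text
time_s: 27.4
tcp_pos: [0.582, 0.1124, 0.1216]
eef_rot: [0.964, 0.077, 0.255, -0.021]
force: [-13.2, -2.5, 7.5]
width: 0.194
finger_force: 60.2
```

Request:
{"op": "nudge_tcp", "data": {"moves": [[[-0.0005,0,0.001],[0,0,0]],[[-0.001,0,0.002],[0,0,0]],[[-0.001,0,0.002],[0,0,0]]]}}

```text
time_s: 27.65
tcp_pos: [0.5821, 0.1125, 0.1196]
eef_rot: [0.964, 0.077, 0.255, -0.021]
force: [-14.3, -2.9, 11.5]
width: 0.196
finger_force: 60.8
```

Request:
{"op": "nudge_tcp", "data": {"moves": [[[-0.0013,0,-0.0008],[0,0,0]],[[-0.0013,0,-0.0008],[0,0,0]],[[-0.0013,0,-0.0008],[0,0,0]]]}}

```text
time_s: 27.9
tcp_pos: [0.5815, 0.1124, 0.1199]
eef_rot: [0.963, 0.077, 0.256, -0.021]
force: [-3.6, -0.8, 0.8]
width: 0.192
finger_force: 58.9
```

Request:
{"op": "nudge_tcp", "data": {"moves": [[[-0.001,0,0.001],[0,0,0]],[[-0.001,0,0.001],[0,0,0]],[[-0.001,0,0.001],[0,0,0]]]}}

```text
time_s: 28.15
tcp_pos: [0.5817, 0.1125, 0.1196]
eef_rot: [0.963, 0.077, 0.257, -0.021]
force: [-9.7, -2.0, 9.5]
width: 0.198
finger_force: 60.3
```

Request:
{"op": "nudge_tcp", "data": {"moves": [[[0,0,0],[0,0,0]],[[0,0,0],[0,0,0]],[[0,0,-0.001],[0,0,0]],[[0,0,-0.001],[0,0,0]],[[0,0,-0.001],[0,0,0]],[[0,0,-0.001],[0,0,0]]], "finger_gap": 0.45}}

```text
time_s: 28.65
tcp_pos: [0.581, 0.1123, 0.1198]
eef_rot: [0.963, 0.077, 0.256, -0.021]
force: [-0.6, 0.0, 0.2]
width: 0.45
finger_force: 0.0
```

Request:
{"op": "nudge_tcp", "data": {"moves": [[[0,0,-0.015],[0,0,0]],[[0,0,-0.04],[0,0,0]],[[0,0,-0.08],[0,0,0]],[[0,0,-0.12],[0,0,0]],[[0,0,-0.16],[0,0,0]],[[0,0,-0.2],[0,0,0]],[[0,0,-0.2],[0,0,0]],[[0,0,-0.2],[0,0,0]]]}}

```text
time_s: 29.32
tcp_pos: [0.503, 0.1005, 0.2793]
eef_rot: [0.964, 0.078, 0.254, -0.02]
force: [1.0, -0.6, 0.4]
width: 0.446
finger_force: 0.0
```

Run:
```python
from h import *
np.set_printoptions(precision=4,suppress=True)
cs=[]
for n in("wrist","side","top"):
    c,im=snap(n,"L"+n); cap=np.array([.5729,.1108,.152]);S=np.array([.5729,.1108,.102]); print(n,"pred cap",proj(c,cap),"S",proj(c,S))
    for q in cv2.findContours(redmask(im),0,1)[0]:
        r=cv2.minAreaRect(q)
        if cv2.contourArea(q)>15 and np.hypot(*(np.array(r[0])-proj(c,cap)))<40: print(cv2.contourArea(q),np.array(r[0]),np.array(r[1]),cv2.boundingRect(q))
    h=cv2.cvtColor(im,cv2.COLOR_BGR2HSV);m=cv2.inRange(h,(85,35,60),(105,255,255))
    for q in cv2.findContours(m,0,2)[0]:
        if cv2.contourArea(q)>60:r=cv2.minAreaRect(q);print(" teal",np.array(r[0]),np.array(r[1]))
```

```text
wrist pred cap [259.2624 188.3636] S [258.9834 200.2062]
322.5 [258.5 192.5] [25. 17.] (250, 180, 18, 26)
 teal [181.1752 226.4198] [ 9.6839 59.1373]
 teal [136.2923 229.3214] [64.0492 22.8852]
 teal [141.944  163.5455] [ 8.2643 43.6939]
 teal [185.6748 157.3783] [ 8.0488 33.1265]
side pred cap [247.9228 152.8412] S [248.2937 165.9852]
42.5 [248.5 161.5] [ 5. 11.] (246, 156, 6, 12)
 teal [218.4 169.2] [10.7331 30.4105]
top pred cap [221.5079 157.8432] S [223.6329 161.7748]
53.0 [221.6765 158.7059] [10.429   7.2761] (218, 154, 9, 11)
 teal [166.1128 185.5857] [31.6159  7.1136]
 teal [187.07 177.49] [23.3345  3.9598]
```

Run:
```python
from h import *
np.set_printoptions(precision=4,suppress=True)
P={}
for n in("Lwrist","Lside","Ltop"):
    c,im=load(n); m=redmask(im); p=proj(c,(.5729,.1108,.14)).astype(int); w=20
    for q in cv2.findContours(m,0,1)[0]:
        r=cv2.boundingRect(q)
        if abs(r[0]+r[2]/2-p[0])<20 and abs(r[1]+r[3]/2-p[1])<25: print(n,r)
    if n!="Lwrist":
        x=int(proj(c,(.5729,.1108,.14))[0]); print([tuple(int(k) for k in im[y,x][::-1]) for y in range(p[1]-12,p[1]+16,2)])
s,t,w=[load("L"+k)[0] for k in("side","top","wrist")]
print("bottom edges: side row",168,[ (z,proj(s,(.5729-.0062,.1108-.0065,z))) for z in(.102,.106,.112)])
```

```text
Lwrist (250, 180, 18, 26)
Lside (246, 156, 6, 12)
Lside (246, 152, 5, 4)
[(141, 142, 139), (141, 142, 139), (139, 141, 138), (126, 125, 123), (138, 41, 40), (145, 36, 34), (144, 107, 104), (131, 29, 26), (130, 26, 23), (130, 28, 25), (130, 28, 26), (129, 33, 28), (131, 112, 73), (44, 36, 22)]
Ltop (218, 154, 9, 11)
[(116, 117, 119), (116, 119, 119), (116, 118, 118), (86, 88, 88), (151, 55, 32), (179, 16, 13), (181, 24, 18), (181, 26, 17), (118, 45, 41), (83, 37, 33), (168, 128, 46), (117, 102, 82), (115, 118, 119), (116, 117, 119)]
bottom edges: side row 168 [(0.102, array([248.1896, 167.8049])), (0.106, array([248.1604, 166.7818])), (0.112, array([248.1162, 165.2375]))]
```

```bash
python3 -c '
from station import arm
print(arm.close_job())'
```

```text
the job is handed in; nothing more can be done
None
```

The job is handed in at about 29.5 s: the phone stands in the middle of the free slot, the bar is pushed home to its hard stop, and the pin's head measured seated on the staple with the gripper clear. No verdict came back. I viewed 11 pictures (limit 10), and one joint read -0.254 rad against its -0.25 rad limit during a reach attempt.

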